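# Unload the pellet press and put the die away

### The job

The pellet is pressed: wind the press's handwheel back exactly one full turn anticlockwise (seen from above), so that the crank knob comes round to where it was, the ram is off the die and the wheel stays there. Then take the steel die out from under the ram, carry it upright (its plunger is loose), stand it upright in the open drawer of the little cabinet without dropping it, and push the drawer fully shut. Do not disturb the other things on the bench.

Things in the scene. Friction and masses are not known exactly. Their poses are not given: they have to be found in the camera images.
- press: Slate-blue bench-top screw press, fixed, turned so that its pillars stand one nearer the robot, one farther; open on both sides (-x and +x). Base 36 mm high, x +-82, y +-140 mm from the origin. Two steel pillars 24 mm thick at x 0, y -115 and +115 mm. Small gauge at y -160 mm, up to 95 mm high. Origin on the bench under the axis of platen, ram and handwheel; z up.
- crosshead (a point): Centre of the underside of the press's crosshead, on the ram's axis, 195 mm above the bench: a bar 60 mm deep (x +-30), 280 mm wide (y +-140) and 40 mm high over the die, carried by the pillars; the handwheel is above it. Axes as the press.
- platen (a point): Centre of the top face of the round steel platen (96 mm across), 50 mm above the bench, on the ram's axis; axes as the press. Round it a locating ring 3 mm high, 69 mm inner and 81 mm outer diameter, in which the die stands: the die must be lifted over it.
- ram_face (a point): Centre of the lower end of the ram, a plain upright steel bar 20 mm across that runs up through the crosshead. At the start it stands 1 to 3 mm above the die's plunger; each full anticlockwise turn of the handwheel lifts ram, wheel and knob together by 12 mm. z up.
- handwheel (a joint): Angle of the handwheel, rad, about the upright axis; grows anticlockwise seen from above (ram rises). Starts between 0 and 1.2; no stop at one turn. Turning takes about 0.12 N m; it stays where it is left. Wheel 134 mm across, 3 spokes; rim's top 271 mm above the bench at joint value 0.
- knob_mid (a point): Middle of the red upright crank knob on the wheel's rim, 60 mm from the wheel's axis, 299 mm above the bench at joint value 0. Knob 52 mm tall (28 below this point, 24 above), 17 mm thick at the foot, 25 mm at this point. It spins freely on its upright pin, so the tool need not turn with the wheel. From the axis it lies in direction 2.54 rad + joint value from the press's x axis.
- die: Steel pellet die, one rigid piece of about 0.7 kg, 72 mm tall: round base 60 mm across and 12 mm high, barrel 44 mm across from 12 to 50 mm, plunger 20 mm across from 50 to 72 mm. Origin at the centre of its underside, z up along its axis. It starts on the platen under the ram.
- cabinet: Small cream drawer cabinet with a dark mat on top, fixed, 230 mm wide, 100 mm high, 250 mm deep. Its origin lies on the bench 60 mm in FRONT of the middle of its front face (the housing runs from x = +60 to +310 mm, y +-115 mm); -x is its front, towards the robot, the way the drawer opens.
- drawer (a joint): Opening of the drawer, m: 0 is fully shut (front panel against the housing), starts at 0.175 to 0.20 (wide open is 0.205). It slides along the cabinet's x with about 2 N of friction and stays where it is left.
- drawer_floor (a point): Centre of the drawer's inner floor, 14 mm above the bench, axes as the cabinet. From it 110 mm to the front panel's inner face (-x), 106 mm to the back wall, 99 mm to each side wall. Side and back walls 36 mm high above the floor. Light blue front panel 14 mm thick, 230 mm wide, its top 82 mm above the floor. The housing leaves 78 mm clear above the floor.
- drawer_handle (a point): Middle of the drawer's steel bow handle: a level bar 10 mm thick and 90 mm long along the cabinet's y, 55 mm above the bench, its axis 24 mm in front of the panel's outer face. It may be pushed.
- salt_jar: Bystander: amber jar with white lid, 64 mm across, 95 mm tall. Origin at its underside.
- mortar: Bystander: white ceramic bowl (mortar), 84 mm across, 42 mm tall. Origin at its underside.
- solvent: Bystander: white plastic bottle with red cap, 66 mm across, 115 mm tall. Origin at its underside.
- card_box: Bystander: white box 85 x 60 x 34 mm. Origin at its underside.
- mouse: Bystander: black computer mouse 105 x 60 x 28 mm. Origin at its underside.
- spatula: Bystander: steel lab spatula with blue grip, lying flat, 160 mm long, 7 mm high. Origin at its underside.
Not all that is in view belongs to the job. Leave any purple look-alike of the die alone.

How it is judged:
On the way, in this order (a step that is already met when the one before it is completed fails the run):
1. the handwheel is wound back one full turn, with the die still standing on the platen (distance of knob_mid from where it was at the start of the episode below 0.028 m and value of joint handwheel between 4 and 9 rad and distance between die and platen below 0.012 m), for 0.2 s.
2. the die stands upright and released in the open drawer (x of die in the frame of drawer_floor between -0.08 and 0.08 m and y of die in the frame of drawer_floor between -0.07 and 0.07 m and z of die in the frame of drawer_floor between -0.005 and 0.005 m and angle between die's own z axis and vertical below 0.1 rad and value of joint drawer above 0.1 m and contact force between the fingers and die below 0.2 N), for 0.2 s.
At the end, for the whole second after the job is handed in: The handwheel has made one full turn anticlockwise (knob within 28 mm of its start, its 12 mm rise included: about 0.4 rad either way), the die stands at rest upright (0.1 rad) on the drawer's floor (within 80 mm along, 70 mm across of its centre), and the drawer is shut to within 6 mm (distance of knob_mid from where it was at the start of the episode below 0.028 m and value of joint handwheel between 4 and 9 rad and x of die in the frame of drawer_floor between -0.08 and 0.08 m and y of die in the frame of drawer_floor between -0.07 and 0.07 m and z of die in the frame of drawer_floor between -0.005 and 0.005 m and angle between die's own z axis and vertical below 0.1 rad and value of joint drawer below 0.006 m and linear speed of die below 0.02 m/s and contact force between the arm and die below 0.2 N); the robot touches nothing.
It fails at once if a bystander (jar, mortar, bottle, box, mouse or spatula) is pushed or knocked more than 20 mm (distance of any of salt_jar, mortar, solvent, card_box, mouse, spatula from where it was at the start of the episode above 0.02 m).
It fails at once if the die is tipped by more than 0.7 rad (angle between die's own z axis and vertical above 0.7 rad).
It fails at once if the die is dropped (moves faster than 0.6 m/s with no finger on it) (linear speed of die above 0.6 m/s and contact force between the fingers and die below 0.2 N).
It also fails if it takes over 72 s, if anything falls off the work surface, if the arm or the gripper's body presses on something with over 40 N, if the wrist force passes 120 N, or if a joint passes its speed limit or range.

### The arm

A 7-joint arm with a two-finger parallel gripper is mounted at the origin on the work surface. World frame = base frame: x ahead of the robot, y to its left, z up, the work surface at z = 0. Lengths are in m, angles in rad, forces in N, time in s.
With the tool pointing down it reaches from about 0.425 to 0.875 m from the base axis. Payload 9.9 kg.
Tool frame: the origin (TCP) lies at the very end of the fingers, on their centre line; the grasp point (between the pads) lies manip.grip_depth behind it (manip.grip_depth is the distance from the TCP to the grasp point, in m); x points along the fingers, z is the direction in which the jaws open and shut, and the axes are right-handed (so a half turn about x gives the same grasp; the last joint's range is limited). The gripper opens to 85 mm and grips with 20 to 120 N. Pads are 22 mm wide; open, the fingers measure 114 mm over their backs; the gripper's body (76 mm by 85 mm) begins 54 mm behind the grasp point. The pads swing forward as they close: fully open they stand 13 mm farther back than shut.
Start: joints at [1.086, 0.576, 0.025, 1.437, -0.015, 1.129, -0.057], TCP at [0.263, -0.622, 0.196] pointing down, gripper open.
Joint ranges: [-2.76, 2.76], [-0.34, 2.15], [-1.52, 1.57], [0.19, 2.46], [-1.09, 4.23], [0.17, 1.99], [-2.82, 2.82]. Speed limits (rad/s): [2.22, 2.22, 3.01, 3.01, 3.14, 3.14, 3.14].

### API

Orientations are given as a unit quaternion [w, x, y, z].
In Python, from rig import manip gives the robot as it stands.
- The arm moves only by the tool jog_arm, never from a script. Its arguments are lists of equal length, an entry for each row: "linear": the shift along the tool's x, y, z in cm, a list of three; "angular": the turn, a rotation vector about the tool's x, y, z in degrees, a list of three; "fingers": the closure, from 0 (fully open) to 1 (shut). A call has 1 to 20 rows; each row is the pose to reach, as a shift and turn from the pose measured when the call began, along the tool's axes at that moment; what a row does not reach only later rows make up. A row lasts 1/12 s, in which the tool goes at most 41.7 mm and 7.16 degrees, less where a joint would pass 70% of its speed; a pose out of reach is approached as far as the arm can. A call with a gripper value outside its range is refused whole. The fingers move at their own pace and stop on an object; "force" is the grip in N (left out, the last holds). Time passes only in rows, so rows that repeat a pose let the fingers close. It gives the time, the measured TCP pose, the force and the opening at its end, in the units of the state.
- manip.observe(): the state, without advancing time (a new reading comes with each control period).
- manip.snapshot(name): name is "side" or "top"; returns a dict with "frame" (480x640x3 uint8, red, green, blue), "range_z" (480x640 float32, m along the optical axis (not along the pixel's ray), 0 where there is no reading), "intrinsics" (3x3 intrinsics, pixels), "k1" (the pictures are not rectified: a ray, as slopes to the right and down, at radius r is drawn at 1 + k1 r^2 times it, then the intrinsics apply), "R" (3x3) and "t" (3): a world point X has camera coordinates R X + t. Camera axes: x right, y down, z forward; pixel columns grow to the right and rows downward; lengths in m; the calibration is good to about 2 mm. A picture is of the moment at which its call begins.
- manip.sign_off(): hands the job in, once; it reports no verdict.
The state is a dict: "clock": time; "qpos": joint angles; "qvel": joint speeds; "tau": joint torques, N m; "eef_pos": TCP position; "eef_rot": TCP orientation; "wrist_force": force on the tool from outside, world axes, zero at the start; "torque": the same for the moment, N m; "width": opening from 0.0 (shut) to 1.0 (fully open).
Only numpy, scipy, OpenCV 4.12 (cv2) and the standard library are available. Lean on these libraries where they do the work, as an engineer would, in place of code of your own. Each camera call takes 0.05 s, during which the arm holds its last target. There are 200 camera calls.

## Working session

There is one attempt and no reset: what is moved stays moved. The work goes in short steps, Python scripts to look and compute and a tool call to move; the robot and the scene stay as the last step left them, time stands still between calls to the robot, and variables do not carry over. Pictures are saved under pics/ and viewed, about 8 in all and at most 12, crops included, and the job is handed in when it is done.

Besides the shell and the picture viewer there is one more tool, called after ">>>" by a JSON object that holds its "api" and its "payload", one argument or row to a line. jog_arm: Moves the arm, as the interface text tells. Its arguments: {"type":"object","properties":{"linear":{"type":"array","items":{"type":"array","items":{"type":"number"}}},"angular":{"type":"array","items":{"type":"array","items":{"type":"number"}}},"fingers":{"type":"array","items":{"type":"number"}},"force":{"type":"number"}},"required":["linear","angular","fingers"]}

```bash
ls; mkdir -p pics
cat > h.py <<'E'
import numpy as np, cv2
from rig import manip
def snap(n):
    s=manip.snapshot(n); return s
def save(s,name):
    cv2.imwrite(f'pics/{name}.png',s['frame'][...,::-1])
def cloud(s):
    K=np.array(s['intrinsics']);h,w=s['range_z'].shape
    v,u=np.mgrid[:h,:w].astype(float)
    x=(u-K[0,2])/K[0,0];y=(v-K[1,2])/K[1,1]
    a,b=x.copy(),y.copy()
    for _ in range(8):
        f=1+s['k1']*(a*a+b*b);a,b=x/f,y/f
    z=s['range_z'];P=np.stack([a*z,b*z,z],-1)
    W=(P-np.array(s['t']))@np.array(s['R']); W[z<=0]=np.nan
    return W
def proj(s,X):
    c=np.array(s['R'])@np.array(X)+np.array(s['t']);a=c[:2]/c[2];a=a*(1+s['k1']*(a@a));K=np.array(s['intrinsics'])
    return K[0,0]*a[0]+K[0,2],K[1,1]*a[1]+K[1,2]
E
python3 - <<'E'
from h import *
print(manip.observe(), manip.grip_depth)
for n in('top','side'):
    s=snap(n);save(s,n+'0');print(n,s['t'],s['R'],s['k1'],s['intrinsics'])
    np.savez(n+'0.npz',W=cloud(s),f=s['frame'])
E
```

```text
pics
{'clock': 0.0, 'qpos': array([ 1.08619711,  0.5765107 ,  0.02481069,  1.43791886, -0.01499443,
        1.12897328, -0.05650387]), 'qvel': array([ 0.00083908,  0.00236961,  0.00011502,  0.00126778,  0.00045471,
        0.00031681, -0.00023175]), 'tau': array([ 2.80334716e-04, -7.65747714e+01,  2.25047708e+00, -2.85956579e+01,
        1.52337283e-02,  1.27209988e-02, -5.15864804e-05]), 'eef_pos': array([ 0.26317567, -0.62103083,  0.1949525 ]), 'eef_rot': array([ 0.58904285,  0.3907413 ,  0.59002845, -0.39014894]), 'wrist_force': array([-0.22859854, -0.19928897, -0.08161843]), 'torque': array([ 0.00053852, -0.02173988,  0.01520453]), 'width': 0.9961264842537525} 0.0187
top [-0.01202448  0.57012663  1.36336355] [[ 5.97847488e-03 -9.99982117e-01  1.52905914e-04]
 [-9.92500900e-01 -5.95241678e-03 -1.22092313e-01]
 [ 1.22091040e-01  5.78166568e-04 -9.92518737e-01]] 0.0200828825371865 [[556.45519567   0.         320.88022628]
 [  0.         556.45519567 231.70430938]
 [  0.           0.           1.        ]]
side [0.52306762 0.24516881 1.2878944 ] [[-0.96472157 -0.26316198 -0.00761953]
 [-0.15735773  0.59957528 -0.78469614]
 [ 0.21107067 -0.7558143  -0.61983378]] -0.0888693855363647 [[470.57336362   0.         313.46780497]
 [  0.         470.57336362 239.3775988 ]
 [  0.           0.           1.        ]]
```

View pics/top0.png

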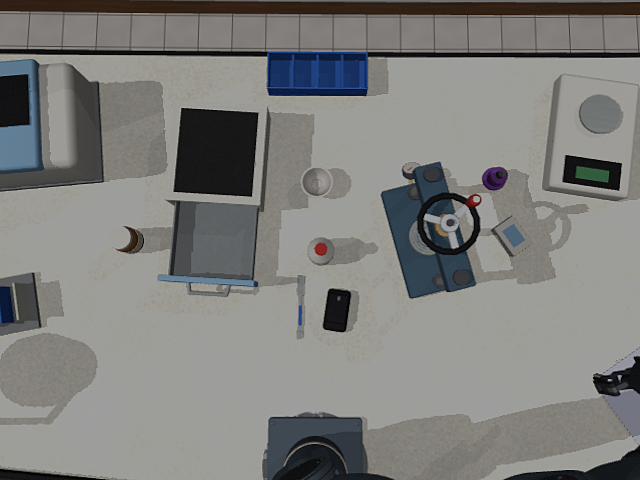

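View pics/side0.png

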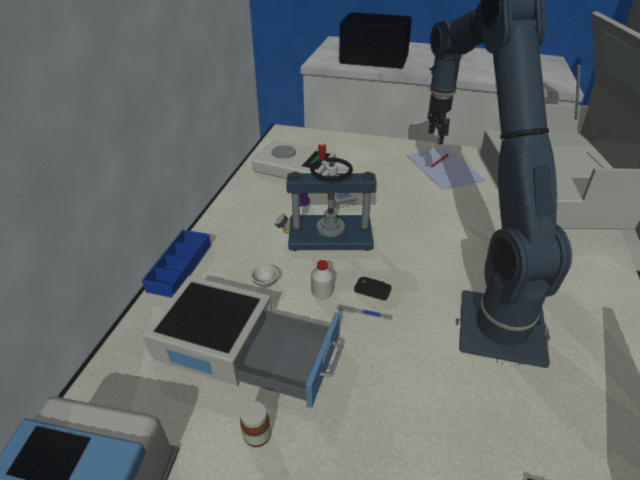

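Top view: the knob is at (474,201), the wheel hub at (450,223), the press's gauge is at its far end (411,170), and the open drawer is centred near (215,240). The side view shows the die on the platen at (330,218). Next I fit the poses.

```bash
cat > m.py <<'E'
from h import *
d=np.load('top0.npz');W=d['W'];f=d['f'].astype(int);v,u=np.mgrid[:480,:640]
r,g,b=f[...,0],f[...,1],f[...,2];z=W[...,2]
def rect(m,t):
    m&=np.isfinite(z); p=W[m][:,:2].astype(np.float32);R=cv2.minAreaRect(p*1000);print(t,m.sum(),R,'z',np.median(z[m]));return R
bx=(u>370)&(u<500)&(v>150)&(v<310)
blue=(b>r+12)
rect(bx&blue&(z>.225)&(z<.245),'crosshead')
rect(bx&blue&(z>.028)&(z<.042),'base')
m=bx&(z>.25)&(r<60)&(g<60)
p=W[m];c=cv2.minEnclosingCircle((p[:,:2]*1000).astype(np.float32));print('wheel',c,np.median(p[:,2]))
m=bx&(r>130)&(g<60)&(z>.25);p=W[m];print('knob',m.sum(),p.mean(0),p.max(0),p.min(0))
cb=(u>140)&(u<280)&(v>90)&(v<310)
rect(cb&(z>.09)&(z<.108)&(v<205),'cab')
rect(cb&(z>.085)&(z<.105)&(v>250)&blue,'panel top')
rect(cb&(z>.008)&(z<.02)&(v>205)&(v<275)&(u>185)&(u<245),'floor')
rect(cb&(z>.04)&(z<.065)&(v>280),'handle')
for n,a in dict(jar=(110,145,220,260),mortar=(300,335,165,200),bottle=(305,335,232,268),card=(490,530,212,258),mouse=(322,352,286,333),spat=(292,308,275,340),purple=(480,510,165,192)).items():
    m=(u>a[0])&(u<a[1])&(v>a[2])&(v<a[3])&(z>.004);p=W[m];print(n,np.median(p,0).round(3),np.nanmin(p,0).round(3),np.nanmax(p,0).round(3))
d=np.load('side0.npz');W=d['W'];
for uu,vv in [(330,210),(330,216),(330,222),(330,228),(330,180),(331,200)]: print(uu,vv,W[vv,uu].round(3),d['f'][vv,uu])
E
python3 m.py
python3 -c "
import cv2,numpy as np
f=cv2.imread('pics/side0.png')[135:260,265:405];cv2.imwrite('pics/c1.png',cv2.resize(f,None,fx=5,fy=4.5))"
```

```text
crosshead 2113 ((561.1610107421875, -273.4186706542969), (278.3641357421875, 60.14356231689453), 14.87692928314209) z 0.23423925479138435
base 2918 ((576.296630859375, -333.4288330078125), (277.0231628417969, 288.0046081542969), 14.83116340637207) z 0.035622599619706506
wheel ((560.0805053710938, -273.85064697265625), 126.87518310546875) 0.27137710719447683m.py:12: RuntimeWarning: Mean of empty slice.
  m=bx&(r>130)&(g<60)&(z>.25);p=W[m];print('knob',m.sum(),p.mean(0),p.max(0),p.min(0))
  ret = um.true_divide(
Traceback (most recent call last):
  File "m.py", line 12, in <module>
    m=bx&(r>130)&(g<60)&(z>.25);p=W[m];print('knob',m.sum(),p.mean(0),p.max(0),p.min(0))
                                                                      ~~~~~^^^
ValueError: zero-size array to reduction operation maximum which has no identity
```

View pics/c1.png

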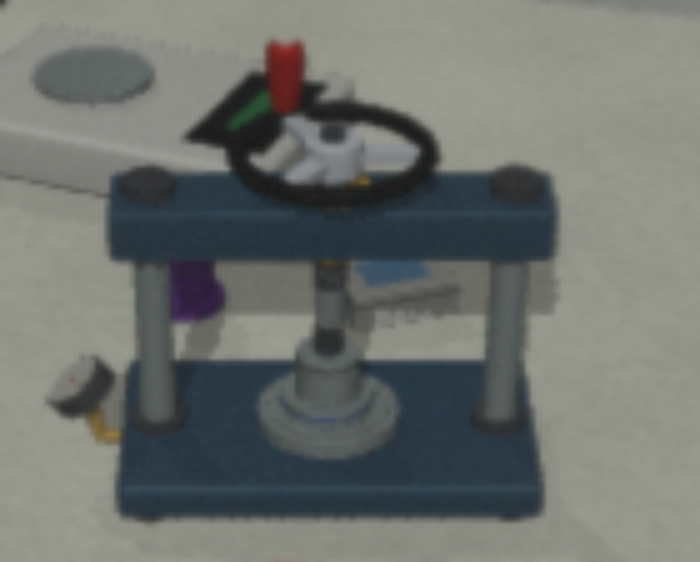

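The side crop shows the die standing on the platen directly under the ram. The knob is up on the far-right side of the wheel. I'll loosen the red threshold and finish the measurements.

```bash
sed -i 's/(r>130)&(g<60)&(z>.25)/(r>g+50)\&(z>.25)/' m.py; python3 m.py 2>&1 | tail -22
```

```text
crosshead 2113 ((561.1610107421875, -273.4186706542969), (278.3641357421875, 60.14356231689453), 14.87692928314209) z 0.23423925479138435
base 2918 ((576.296630859375, -333.4288330078125), (277.0231628417969, 288.0046081542969), 14.83116340637207) z 0.035622599619706506
wheel ((560.0805053710938, -273.85064697265625), 126.87518310546875) 0.27137710719447683
knob 96 [ 0.59959037 -0.31327647  0.31348138] [ 0.61348993 -0.30631363  0.32668328] [ 0.5904918  -0.32761837  0.27743829]
cab 9411 ((757.2467041015625, 248.40869140625), (230.92117309570312, 251.6319122314453), 86.7923355102539) z 0.10122167426247042
panel top 573 ((446.0694580078125, 265.3621826171875), (229.7503204345703, 13.963586807250977), 86.72965240478516) z 0.0961884479525749
floor 3847 ((550.76123046875, 261.04290771484375), (177.21749877929688, 149.73533630371094), 1.3405585289001465) z 0.014307641651454274
handle 250 ((426.44317626953125, 254.65997314453125), (36.522525787353516, 207.83209228515625), 0.09897895902395248) z 0.05902094034438258
jar [0.543 0.462 0.086] [0.501 0.442 0.004] [0.599 0.529 0.104]
mortar [0.702 0.005 0.024] [ 0.657 -0.042  0.004] [0.746 0.044 0.05 ]
bottle [ 0.517 -0.007  0.083] [ 0.483 -0.042  0.004] [0.571 0.029 0.121]
card [ 0.564 -0.486  0.033] [ 0.512 -0.541  0.004] [ 0.625 -0.443  0.043]
mouse [ 0.376 -0.047  0.025] [ 0.32  -0.086  0.004] [ 0.43  -0.015  0.036]
spat [0.387 0.043 0.006] [0.303 0.025 0.004] [0.46  0.061 0.015]
purple [ 0.709 -0.447  0.043] [ 0.682 -0.495  0.004] [ 0.749 -0.422  0.079]
330 210 [ 0.56  -0.274  0.114] [46 48 49]
330 216 [ 0.556 -0.261  0.099] [ 94 101 101]
330 222 [ 0.555 -0.255  0.08 ] [89 94 94]
330 228 [ 0.553 -0.251  0.058] [ 68  81 100]
330 180 [ 0.547 -0.214  0.265] [28 30 28]
331 200 [ 0.556 -0.269  0.157] [82 88 87]
```

```bash
cat > g.py <<'E'
from h import *
from scipy.spatial.transform import Rotation as Ro
o=manip.observe();p=np.array(o['eef_pos']);q=o['eef_rot'];R=Ro.from_quat(q,scalar_first=True);M=R.as_matrix()
C=np.array([.561,-.2735]);gd=manip.grip_depth
def down(psi,tilt=90,jaw=None):
    "tool x: heading psi (deg), tilt deg below horizontal; jaws horizontal"
    a,t=np.radians([psi,tilt]);x=np.array([np.cos(a)*np.cos(t),np.sin(a)*np.cos(t),-np.sin(t)])
    z=np.array([-np.sin(a),np.cos(a),0]);return np.stack([x,np.cross(z,x),z],1)
def best(T):
    F=T@np.diag([1,-1,-1]);
    return min([T,F],key=lambda A:Ro.from_matrix(M.T@A).magnitude())
def go(pos,T=None):
    l=M.T@(np.array(pos)-p)*100
    a=np.zeros(3) if T is None else np.degrees(Ro.from_matrix(M.T@best(T)).as_rotvec())
    print('lin',l.round(1).tolist(),'ang',a.round(1).tolist())
def st():
    print('t',round(o['clock'],2),'p',p.round(4),'x',M[:,0].round(3),'z',M[:,2].round(3),'F',np.round(o['wrist_force'],1),'w',round(o['width'],3),'q',np.round(o['qpos'],2))
E
python3 - <<'E'
from g import *
st()
W=np.load('top0.npz')['W'];d=np.hypot(W[...,0]-C[0],W[...,1]-C[1])
for a,b in((0,.012),(.012,.025),(.025,.045)): print(a,np.nanmax(W[...,2][(d>=a)&(d<b)]))
T=down(-46)
k=(.6027,-.3165)
go((p[0],p[1],.42));go((*k,.40),T);go((*k,.284),T)
E
```

```text
t 0.1 p [ 0.2632 -0.6211  0.195 ] x [-0.001  0.001 -1.   ] z [ 0.39  -0.921 -0.001] F [ 0.1 -0.1  0.2] w 0.997 q [ 1.09  0.58  0.02  1.44 -0.02  1.13 -0.06]
0 0.2884858862200055
0.012 0.2838026262312622
0.025 0.2737169061111118
lin [-22.5, -0.0, -0.0] ang [0.0, 0.0, 0.0]
lin [-20.5, 43.1, -14.8] ang [69.0, -0.1, 0.1]
lin [-8.9, 43.1, -14.8] ang [69.0, -0.1, 0.1]
```

>>> {"api": "jog_arm", "payload": {
  "linear": [
    [-4,0,0],
    [-8,0,0],
    [-12,0,0],
    [-16,2,-1],
    [-20.5,5,-2],
    [-20.5,8,-3],
    [-20.5,12,-4],
    [-20.5,16,-5.5],
    [-20.5,20,-7],
    [-20.5,24,-8],
    [-20.5,28,-9.5],
    [-20.5,32,-11],
    [-20.5,36,-12.5],
    [-20.5,40,-14],
    [-20.5,43.1,-14.8],
    [-20.5,43.1,-14.8],
    [-20.5,43.1,-14.8]
  ],
  "angular": [
    [0,0,0],
    [6,0,0],
    [12,0,0],
    [18,0,0],
    [24,0,0],
    [30,0,0],
    [36,0,0],
    [42,0,0],
    [48,0,0],
    [54,0,0],
    [60,0,0],
    [66,0,0],
    [69,0,0],
    [69,0,0],
    [69,0,0],
    [69,0,0],
    [69,0,0]
  ],
  "fingers": [0,0,0,0,0,0,0,0,0,0,0,0,0,0,0,0,0]
}}

```text
clock: 1.52
eef_pos: [0.6044, -0.3141, 0.3986]
eef_rot: [-0.265, -0.655, -0.268, 0.655]
wrist_force: [-0.6, -0.5, 0.4]
width: 1.005
```

Run:
```python
from g import *
st()
T=down(-46);k=(.6027,-.3165)
go((*k,.284),T)
s=snap('side');save(s,'s2');
W=cloud(s);f=s['frame'].astype(int);m=(f[...,0]>f[...,1]+50)&(W[...,2]>.26)&(W[...,2]<.335)
print(m.sum(),W[m].mean(0),W[m].min(0),W[m].max(0))
v,u=map(int,proj(s,(*k,.33))[::-1]);f=s['frame'][v-60:v+60,u-70:u+70,::-1];cv2.imwrite('pics/c2.png',cv2.resize(f,None,fx=5,fy=5))
```

```text
t 1.52 p [ 0.6044 -0.3141  0.3986] x [-0.002  0.003 -1.   ] z [-0.716 -0.698 -0.   ] F [-0.6 -0.5  0.4] w 1.005 q [ 0.29  0.53  0.25  1.01 -0.13  1.62 -1.86]
lin [11.5, 0.1, 0.3] ang [0.3, -0.0, 0.2]
78 [ 0.5994734  -0.31399663  0.30299576] [ 0.59116227 -0.32374044  0.27454331] [ 0.60914625 -0.30558408  0.32462589]
```

View pics/c2.png

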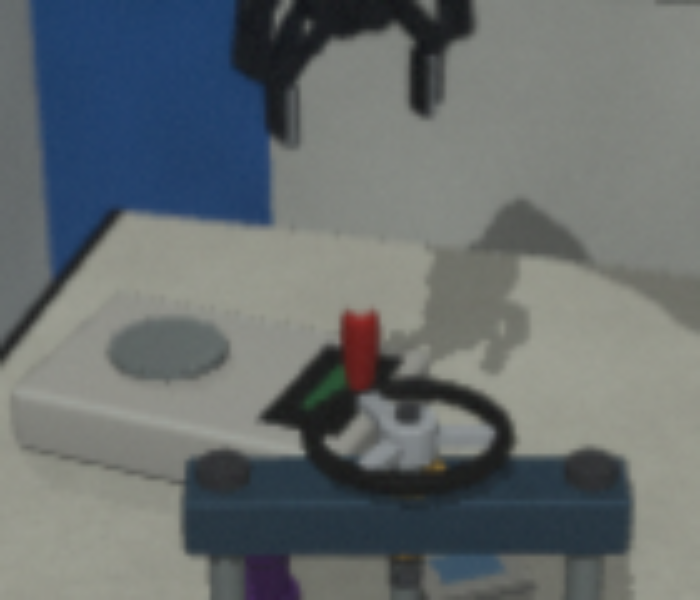

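The open fingers straddle the red knob, at crop (360,345). Descending to grip it lightly.

>>> {"api": "jog_arm", "payload": {
  "linear": [
    [3,0.1,0.3],
    [7,0.1,0.3],
    [10,0.1,0.3],
    [11.5,0.1,0.3],
    [11.5,0.1,0.3],
    [11.5,0.1,0.3],
    [11.5,0.1,0.3],
    [11.5,0.1,0.3],
    [11.5,0.1,0.3],
    [11.5,0.1,0.3],
    [11.5,0.1,0.3],
    [11.5,0.1,0.3]
  ],
  "angular": [
    [0,0,0],
    [0,0,0],
    [0,0,0],
    [0,0,0],
    [0,0,0],
    [0,0,0],
    [0,0,0],
    [0,0,0],
    [0,0,0],
    [0,0,0],
    [0,0,0],
    [0,0,0]
  ],
  "fingers": [0,0,0,0,0,1,1,1,1,1,1,1],
  "force": 30
}}

```text
clock: 2.57
eef_pos: [0.6012, -0.3194, 0.2854]
eef_rot: [-0.265, -0.655, -0.265, 0.656]
wrist_force: [-2.0, -0.9, 5.1]
width: 0.207
```

```bash
cat > wind.py <<'E'
from g import *
import sys
st()
r=p[:2]-C;a0=np.arctan2(r[1],r[0]);print('angle',np.degrees(a0),'rad',np.hypot(*r))
end=float(sys.argv[1]);n=int(sys.argv[2])
for i in range(1,n+1):
    d=np.radians(end)*i/n;a=a0+d
    w=np.array([C[0]+.06*np.cos(a),C[1]+.06*np.sin(a),p[2]+.012*d/2/np.pi])
    print((M.T@(w-p)*100).round(1).tolist(),end=', ')
E
python3 wind.py 180 18
```

```text
t 2.57 p [ 0.6012 -0.3194  0.2854] x [-0.001  0.001 -1.   ] z [-0.719 -0.695  0.   ] F [-2.  -0.9  5.1] w 0.207 q [ 0.29  0.54  0.24  1.28 -0.13  1.34 -1.85]
angle -48.764324620759574 rad 0.06100406932724263
[-0.0, -0.1, -1.1], [-0.1, -0.4, -2.1], [-0.1, -0.8, -3.0], [-0.1, -1.3, -3.9], [-0.2, -2.0, -4.7], [-0.2, -2.8, -5.3], [-0.2, -3.8, -5.8], [-0.3, -4.8, -6.1], [-0.3, -5.8, -6.3], [-0.3, -6.8, -6.3], [-0.4, -7.9, -6.0], [-0.4, -8.8, -5.6], [-0.4, -9.7, -5.1], [-0.5, -10.5, -4.4], [-0.5, -11.1, -3.6], [-0.5, -11.6, -2.6], [-0.6, -11.9, -1.6], [-0.6, -12.1, -0.6],
```

>>> {"api": "jog_arm", "payload": {
  "linear": [
    [0,-0.1,-1.1],
    [-0.1,-0.4,-2.1],
    [-0.1,-0.8,-3.0],
    [-0.1,-1.3,-3.9],
    [-0.2,-2.0,-4.7],
    [-0.2,-2.8,-5.3],
    [-0.2,-3.8,-5.8],
    [-0.3,-4.8,-6.1],
    [-0.3,-5.8,-6.3],
    [-0.3,-6.8,-6.3],
    [-0.4,-7.9,-6.0],
    [-0.4,-8.8,-5.6],
    [-0.4,-9.7,-5.1],
    [-0.5,-10.5,-4.4],
    [-0.5,-11.1,-3.6],
    [-0.5,-11.6,-2.6],
    [-0.6,-11.9,-1.6],
    [-0.6,-12.1,-0.6]
  ],
  "angular": [
    [0,0,0],
    [0,0,0],
    [0,0,0],
    [0,0,0],
    [0,0,0],
    [0,0,0],
    [0,0,0],
    [0,0,0],
    [0,0,0],
    [0,0,0],
    [0,0,0],
    [0,0,0],
    [0,0,0],
    [0,0,0],
    [0,0,0],
    [0,0,0],
    [0,0,0],
    [0,0,0]
  ],
  "fingers": [1,1,1,1,1,1,1,1,1,1,1,1,1,1,1,1,1,1]
}}

```text
clock: 4.07
eef_pos: [0.5233, -0.2281, 0.2937]
eef_rot: [0.266, 0.657, 0.265, -0.654]
wrist_force: [3.5, 0.4, 12.9]
width: 0.147
```

```bash
python3 wind.py 192 19
```

```text
t 4.07 p [ 0.5233 -0.2281  0.2937] x [ 0.005 -0.    -1.   ] z [-0.718 -0.696 -0.003] F [ 3.5  0.4 12.9] w 0.147 q [ 0.16  0.35  0.25  1.57 -0.09  1.23 -1.95]
angle 129.72596889388262 rad 0.05902785408561486
[-0.0, -0.1, 1.0], [-0.1, 0.1, 2.1], [-0.1, 0.5, 3.1], [-0.1, 1.0, 4.0], [-0.2, 1.7, 4.8], [-0.2, 2.6, 5.4], [-0.2, 3.5, 5.9], [-0.3, 4.5, 6.3], [-0.3, 5.5, 6.4], [-0.3, 6.6, 6.4], [-0.4, 7.6, 6.2], [-0.4, 8.6, 5.8], [-0.4, 9.5, 5.2], [-0.4, 10.3, 4.5], [-0.5, 10.9, 3.7], [-0.5, 11.4, 2.8], [-0.5, 11.7, 1.8], [-0.6, 11.9, 0.7], [-0.6, 11.8, -0.3],
```

Run:
```python
from g import *
s=snap('side');W=cloud(s);f=s['frame'].astype(int);m=(f[...,0]>f[...,1]+50)&(W[...,2]>.26)&(W[...,2]<.35)
print(m.sum(),W[m].mean(0),W[m].min(0),W[m].max(0))
u,v=map(int,proj(s,(.55,-.25,.30)));f=s['frame'][v-55:v+45,u-60:u+60,::-1];cv2.imwrite('pics/c3.png',cv2.resize(f,None,fx=6,fy=6))
```

```text
80 [ 0.52222489 -0.22220873  0.30693002] [ 0.51289558 -0.23062605  0.27852714] [ 0.53287525 -0.21742274  0.33007946]
```

View pics/c3.png

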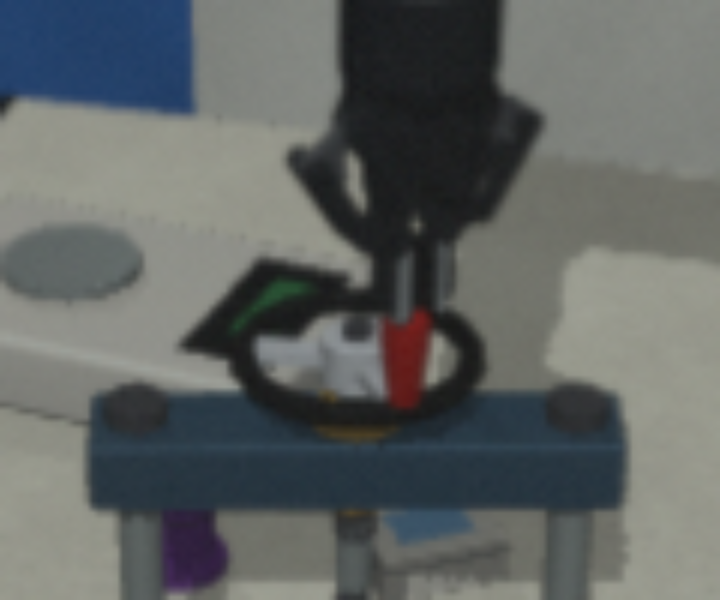

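Run:
```python
from g import *
s=snap('side');W=cloud(s);u,v=map(int,proj(s,(.55,-.25,.30)))
for X in (p,C.tolist()+[.30],(.522,-.228,.331),(.522,-.228,.276)):
    a,b=proj(s,X);print(np.round(X,3),'crop',(a-u+60)*6,(b-v+55)*6)
for y in range(240,420,12):
    print(y,[(x,*W[v-55+y//6,u-60+x//6].round(3),s['frame'][v-55+y//6,u-60+x//6,0]) for x in (384,408,430,444)])
```

```text
[ 0.521 -0.23   0.294] crop 407.67023768862 371.97866585726445
[ 0.561 -0.274  0.3  ] crop 350.51986359598595 309.7661927019413
[ 0.522 -0.228  0.331] crop 407.5131576392531 306.9416501307426
[ 0.522 -0.228  0.276] crop 404.64058528234955 405.1275711079314
240 [(384, np.float64(0.53), np.float64(-0.207), np.float64(0.376), np.uint8(29)), (408, np.float64(0.52), np.float64(-0.215), np.float64(0.374), np.uint8(32)), (430, np.float64(0.515), np.float64(-0.235), np.float64(0.365), np.uint8(28)), (444, np.float64(0.506), np.float64(-0.23), np.float64(0.368), np.uint8(54))]
252 [(384, np.float64(0.531), np.float64(-0.213), np.float64(0.367), np.uint8(27)), (408, np.float64(0.52), np.float64(-0.216), np.float64(0.367), np.uint8(55)), (430, np.float64(0.516), np.float64(-0.237), np.float64(0.357), np.uint8(30)), (444, np.float64(0.506), np.float64(-0.233), np.float64(0.36), np.uint8(69))]
264 [(384, np.float64(0.532), np.float64(-0.217), np.float64(0.359), np.uint8(29)), (408, np.float64(0.52), np.float64(-0.214), np.float64(0.362), np.uint8(82)), (430, np.float64(0.515), np.float64(-0.236),
[... 3264 characters left out ...]
4(0.507), np.float64(-0.249), np.float64(0.279), np.uint8(30))]
396 [(384, np.float64(0.534), np.float64(-0.235), np.float64(0.276), np.uint8(74)), (408, np.float64(0.52), np.float64(-0.227), np.float64(0.282), np.uint8(94)), (430, np.float64(0.513), np.float64(-0.238), np.float64(0.277), np.uint8(38)), (444, np.float64(0.505), np.float64(-0.242), np.float64(0.276), np.uint8(26))]
408 [(384, np.float64(0.531), np.float64(-0.222), np.float64(0.277), np.uint8(34)), (408, np.float64(0.52), np.float64(-0.229), np.float64(0.274), np.uint8(38)), (430, np.float64(0.512), np.float64(-0.23), np.float64(0.275), np.uint8(25)), (444, np.float64(0.516), np.float64(-0.3), np.float64(0.234), np.uint8(26))]
```

Run:
```python
from g import *
s=snap('side')
k=(.6027,-.3165,.33);v,u=map(int,proj(s,k)[::-1])
P=np.array([.6044,-.3141,.3986]);z=np.array([-.716,-.698,0])
for dz in (0,.013,.03,.045,.06):
  print(dz,[(round((a-u+70)*5),round((b-v+60)*5)) for a,b in (proj(s,P+[0,0,dz]+e*.0425*z) for e in(-1,1))])
W=cloud(s);d=np.hypot(W[...,0]-p[0],W[...,1]-p[1]);f=s['frame'].astype(int)
m=(d<.03)&(W[...,2]>.28)&(f[...,0]<f[...,1]+25);print(np.sort(W[...,2][m])[:30].round(3))
st()
```

```text
0 [(288, 218), (411, 188)]
0.013 [(287, 197), (411, 168)]
0.03 [(287, 170), (411, 141)]
0.045 [(287, 146), (412, 118)]
0.06 [(286, 122), (412, 94)]
[0.28  0.282 0.283 0.302 0.308 0.311 0.315 0.319 0.33  0.33  0.331 0.331
 0.332 0.332 0.333 0.333 0.334 0.334 0.334 0.334 0.334 0.335 0.336 0.336
 0.336 0.337 0.337 0.337 0.337 0.337]
t 4.17 p [ 0.5217 -0.2295  0.2938] x [ 0.003 -0.001 -1.   ] z [-0.72  -0.694 -0.002] F [-0.8 -0.9 12.5] w 0.14 q [ 0.16  0.35  0.25  1.57 -0.09  1.23 -1.95]
```

The close-up shows the fingertips (rows about 315) ending at the top of the knob. The depth puts the tips at z≈0.332 while the reported TCP z is 0.294, so the real tips sit about 38 mm higher than reported. The half turn was made by pressing on the knob's top. I'll open, go 4 cm lower and grip properly.

>>> {"api": "jog_arm", "payload": {
  "linear": [
    [-1,0,0],
    [-1.5,0,0],
    [-1.5,0,0],
    [-1.5,0,0],
    [-1.5,0,0],
    [0,0,0],
    [2,0,0],
    [4,0,0],
    [4,0,0],
    [4,0,0],
    [4,0,0],
    [4,0,0],
    [4,0,0],
    [4,0,0],
    [4,0,0]
  ],
  "angular": [
    [0,0,0],
    [0,0,0],
    [0,0,0],
    [0,0,0],
    [0,0,0],
    [0,0,0],
    [0,0,0],
    [0,0,0],
    [0,0,0],
    [0,0,0],
    [0,0,0],
    [0,0,0],
    [0,0,0],
    [0,0,0],
    [0,0,0]
  ],
  "fingers": [0,0,0,0,0,0,0,0,0,1,1,1,1,1,1],
  "force": 30
}}

```text
clock: 5.47
eef_pos: [0.5226, -0.2294, 0.2547]
eef_rot: [0.266, 0.657, 0.264, -0.654]
wrist_force: [-0.9, -0.2, 4.1]
width: 0.281
```

```bash
python3 - <<'E'
from g import *
st()
s=snap('side');W=cloud(s)
u,v=map(int,proj(s,(.55,-.25,.30)));f=s['frame'][v-55:v+45,u-60:u+60,::-1];cv2.imwrite('pics/c4.png',cv2.resize(f,None,fx=6,fy=6))
E
python3 wind.py 180 18
```

```text
t 5.47 p [ 0.5226 -0.2294  0.2547] x [ 0.005 -0.002 -1.   ] z [-0.719 -0.695 -0.002] F [-0.9 -0.2  4.1] w 0.281 q [ 0.17  0.38  0.24  1.64 -0.1   1.13 -1.94]
t 5.52 p [ 0.5226 -0.2294  0.2546] x [ 0.005 -0.002 -1.   ] z [-0.719 -0.695 -0.002] F [-0.7  0.6  5.1] w 0.281 q [ 0.17  0.38  0.24  1.64 -0.1   1.13 -1.94]
angle 131.0738018705531 rad 0.05847128694287852
[-0.0, -0.1, 1.0], [-0.1, 0.1, 2.1], [-0.1, 0.5, 3.0], [-0.1, 1.1, 3.9], [-0.2, 1.8, 4.7], [-0.2, 2.6, 5.3], [-0.2, 3.5, 5.8], [-0.3, 4.5, 6.1], [-0.3, 5.5, 6.3], [-0.3, 6.6, 6.3], [-0.3, 7.6, 6.0], [-0.4, 8.6, 5.6], [-0.4, 9.5, 5.1], [-0.4, 10.2, 4.4], [-0.5, 10.9, 3.6], [-0.5, 11.4, 2.6], [-0.5, 11.7, 1.6], [-0.5, 11.8, 0.6],
```

View pics/c4.png

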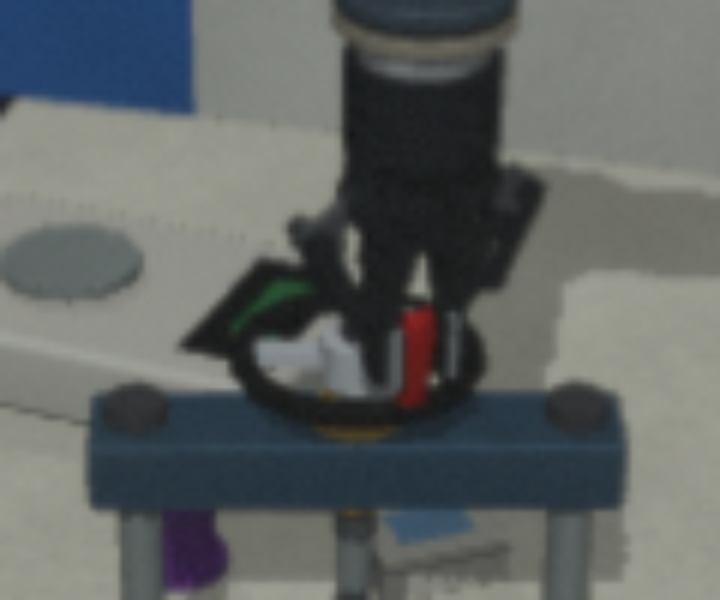

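The knob at crop (415,355) is now between the pads (opening about 24 mm). Winding the other half turn.

>>> {"api": "jog_arm", "payload": {
  "linear": [
    [0,-0.1,1.0],
    [-0.1,0.1,2.1],
    [-0.1,0.5,3.0],
    [-0.1,1.1,3.9],
    [-0.2,1.8,4.7],
    [-0.2,2.6,5.3],
    [-0.2,3.5,5.8],
    [-0.3,4.5,6.1],
    [-0.3,5.5,6.3],
    [-0.3,6.6,6.3],
    [-0.3,7.6,6.0],
    [-0.4,8.6,5.6],
    [-0.4,9.5,5.1],
    [-0.4,10.2,4.4],
    [-0.5,10.9,3.6],
    [-0.5,11.4,2.6],
    [-0.5,11.7,1.6],
    [-0.5,11.8,0.6],
    [-0.6,11.8,0.3],
    [-0.6,11.8,0.3]
  ],
  "angular": [
    [0,0,0],
    [0,0,0],
    [0,0,0],
    [0,0,0],
    [0,0,0],
    [0,0,0],
    [0,0,0],
    [0,0,0],
    [0,0,0],
    [0,0,0],
    [0,0,0],
    [0,0,0],
    [0,0,0],
    [0,0,0],
    [0,0,0],
    [0,0,0],
    [0,0,0],
    [0,0,0],
    [0,0,0],
    [0,0,0]
  ],
  "fingers": [1,1,1,1,1,1,1,1,1,1,1,1,1,1,1,1,1,1,1,1]
}}

```text
clock: 7.18
eef_pos: [0.605, -0.3158, 0.2612]
eef_rot: [0.267, 0.658, 0.264, -0.653]
wrist_force: [6.4, -4.2, -0.7]
width: 0.285
```

```bash
python3 wind.py 5 1
python3 - <<'E'
from g import *
s=snap('side');W=cloud(s);f=s['frame'].astype(int);m=(f[...,0]>f[...,1]+50)&(W[...,2]>.26)&(W[...,2]<.35)
print(m.sum(),W[m].mean(0),W[m].min(0),W[m].max(0))
E
```

```text
t 7.18 p [ 0.605  -0.3158  0.2612] x [ 0.008 -0.003 -1.   ] z [-0.718 -0.696 -0.004] F [ 6.4 -4.2 -0.7] w 0.285 q [ 0.27  0.55  0.25  1.33 -0.14  1.27 -1.84]
angle -43.867996984768425 rad 0.06106194196794471
[-0.0, -0.1, -0.5], 53 [ 0.59949877 -0.31081363  0.31482541] [ 0.59353512 -0.31835433  0.28522994] [ 0.6062771  -0.30546915  0.33694557]
```

The wheel is back within about 2–3° of its starting angle. Releasing the knob, then moving to a tilted pre-pose on the left of the press.

>>> {"api": "jog_arm", "payload": {
  "linear": [
    [0,0,0],
    [0,0,0],
    [0,0,0],
    [0,0,0],
    [-3,0,0],
    [-7,0,0],
    [-11,0,0],
    [-14,0,0],
    [-14,0,0],
    [-14,0,0]
  ],
  "angular": [
    [0,0,0],
    [0,0,0],
    [0,0,0],
    [0,0,0],
    [0,0,0],
    [0,0,0],
    [0,0,0],
    [0,0,0],
    [0,0,0],
    [0,0,0]
  ],
  "fingers": [0,0,0,0,0,0,0,0,0,0]
}}

```text
clock: 8.07
eef_pos: [0.6041, -0.316, 0.4032]
eef_rot: [0.268, 0.659, 0.263, -0.652]
wrist_force: [-0.1, -0.1, -0.7]
width: 1.001
```

Run:
```python
from g import *
st()
T=down(-60,30);print(T[:,0])
go((.46,-.10,.34),T)
s=snap('side');W=cloud(s);f=s['frame'].astype(int);m=(f[...,0]>f[...,1]+50)&(W[...,2]>.26)&(W[...,2]<.35)
print(m.sum(),W[m].mean(0),W[m].min(0),W[m].max(0))
m=(abs(W[...,0]-.56)<.012)&(W[...,1]>-.30)&(W[...,1]<-.24)&(W[...,2]>.115)&(W[...,2]<.15)
print(np.unique(W[m][:,2].round(3)))
```

```text
t 8.07 p [ 0.6041 -0.316   0.4032] x [ 0.011 -0.004 -1.   ] z [-0.718 -0.696 -0.005] F [-0.1 -0.1 -0.7] w 1.001 q [ 0.28  0.52  0.27  1.02 -0.13  1.61 -1.86]
[ 0.4330127 -0.75      -0.5      ]
lin [6.1, -25.6, -4.6] ang [12.6, -7.7, 59.1]
79 [ 0.60267107 -0.3101668   0.31531038] [ 0.59341968 -0.32114666  0.28468564] [ 0.61369724 -0.30279018  0.33642681]
[0.115 0.116 0.117 0.118 0.119 0.12  0.121 0.122 0.123 0.124 0.125 0.135
 0.136 0.137 0.138 0.139 0.142 0.143 0.144 0.146 0.147 0.148 0.149 0.15 ]
```

>>> {"api": "jog_arm", "payload": {
  "linear": [
    [0,-2.5,-0.4],
    [0,-5,-0.9],
    [0,-8,-1.4],
    [0,-11,-2],
    [0,-14,-2.5],
    [0,-17,-3],
    [0,-20,-3.5],
    [1,-23,-4],
    [2,-25.6,-4.6],
    [4,-25.6,-4.6],
    [6.1,-25.6,-4.6],
    [6.1,-25.6,-4.6],
    [6.1,-25.6,-4.6]
  ],
  "angular": [
    [1.3,-0.8,5.9],
    [2.5,-1.5,11.8],
    [3.8,-2.3,17.7],
    [5,-3.1,23.6],
    [6.3,-3.9,29.6],
    [7.6,-4.6,35.5],
    [8.8,-5.4,41.4],
    [10.1,-6.2,47.3],
    [11.3,-6.9,53.2],
    [12.6,-7.7,59.1],
    [12.6,-7.7,59.1],
    [12.6,-7.7,59.1],
    [12.6,-7.7,59.1]
  ],
  "fingers": [0,0,0,0,0,0,0,0,0,0,0,0,0]
}}

```text
clock: 9.2
eef_pos: [0.508, -0.1606, 0.3528]
eef_rot: [0.427, 0.673, -0.009, -0.604]
wrist_force: [1.5, 0.7, -1.8]
width: 0.999
```

Run:
```python
from g import *
st()
T=down(-60,30)
s=snap('side');save(s,'s5');W=cloud(s);np.savez('s5.npz',W=W,f=s['frame'])
u,v=map(int,proj(s,p));print(u,v)
a,b=max(u-60,0),max(v-60,0)
f=s['frame'][b:b+130,a:a+150,::-1].copy()
for d in(0,.02,.04,.06):
  for e in (-1,0,1):
    x,y=proj(s,p-d*M[:,0]+e*.0425*M[:,2]);cv2.circle(f,(int(x)-a,int(y)-b),1,(0,255,255) if d else (0,255,0),-1)
cv2.imwrite('pics/c5.png',cv2.resize(f,None,fx=5,fy=4.5))
```

```text
t 9.2 p [ 0.508  -0.1606  0.3528] x [ 0.271 -0.528 -0.805] z [-0.82  -0.565  0.094] F [ 1.5  0.7 -1.8] w 0.999 q [-1.29  0.24  1.33  1.98  0.44  0.84 -2.77]
339 164
```

View pics/c5.png

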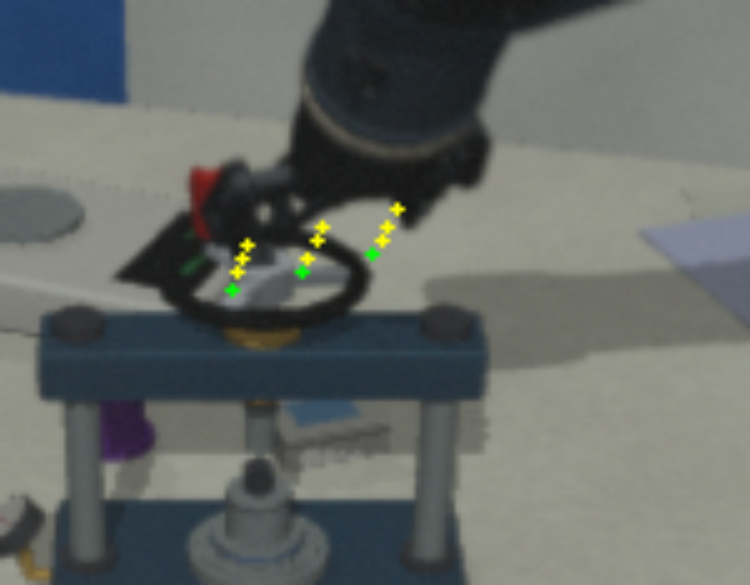

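The arm ran into joint limits (j7 = -2.77, j3 = 1.33) before reaching this tilt, and the green TCP marks again lie about 40 mm ahead of the real fingertips along the tool axis. I'll fit a kinematic model to the logged poses so I can pick the reachable grasp branch.

```bash
cat > kin.py <<'E'
import numpy as np
from scipy.optimize import least_squares
from scipy.spatial.transform import Rotation as Ro
D=[([1.08619711,.5765107,.02481069,1.43791886,-.01499443,1.12897328,-.05650387],[.26317,-.62103,.19495],[-.001,.001,-1],[.390,-.921,-.001]),
([.29,.53,.25,1.01,-.13,1.62,-1.86],[.6044,-.3141,.3986],[-.002,.003,-1],[-.716,-.698,0]),
([.29,.54,.24,1.28,-.13,1.34,-1.85],[.6012,-.3194,.2854],[-.001,.001,-1],[-.719,-.695,0]),
([.16,.35,.25,1.57,-.09,1.23,-1.95],[.5217,-.2295,.2938],[.003,-.001,-1],[-.72,-.694,-.002]),
([.17,.38,.24,1.64,-.1,1.13,-1.94],[.5226,-.2294,.2547],[.005,-.002,-1],[-.719,-.695,-.002]),
([.27,.55,.25,1.33,-.14,1.27,-1.84],[.605,-.3158,.2612],[.008,-.003,-1],[-.718,-.696,-.004]),
([-1.29,.24,1.33,1.98,.44,.84,-2.77],[.508,-.1606,.3528],[.271,-.528,-.805],[-.82,-.565,.094])]
rz=lambda a:Ro.from_euler('z',a).as_matrix(); ry=lambda a:Ro.from_euler('y',a).as_matrix()
def fk(q,c,s):
    L0,L1,L2,Lt,a,b,e,y0,y7=c
    R=rz(y0+s[0]*q[0]);P=np.array([0,0,L0]);pts=[P]
    R=R@ry(q[1])@rz(s[1]*q[2]);P=P+R@[a,0,L1];pts.append(P)
    R=R@ry(q[3]);P=P+R@[b,0,0];R=R@rz(s[2]*q[4]);P=P+R@[0,0,L2];pts.append(P)
    R=R@ry(q[5]);P=P+R@[e,0,0];R=R@rz(s[3]*q[6]+y7);pts.append(P);P=P+R@[0,0,Lt]
    return P,R[:,2],R[:,0],pts
def fit():
    best=None
    for k in range(16):
        s=[1-2*((k>>i)&1) for i in range(4)]
        for y7 in(-2,-.5,1,2.5):
          for y0 in (0,1.5,3,-1.5):
            f=lambda c:np.concatenate([np.r_[(P-p)*3,X-x,Z-z] for q,p,x,z in D for P,X,Z,_ in [fk(q,c,s)]])
            r=least_squares(f,[.35,.42,.4,.3,0,0,0,y0,y7],loss='soft_l1',f_scale=.1,max_nfev=150)
            if best is None or r.cost<best[0]: best=(r.cost,r.x,s,abs(r.fun).max(),r.fun)
    return best
if __name__=='__main__':
    b=fit();print(b[0],b[1].round(4),b[2],b[3]);print(b[4].reshape(-1,9).round(3));np.savez('kin.npz',c=b[1],s=b[2])
E
python3 kin.py
```

```text
0.0021519762423005 [ 3.0510e-01  5.4780e-01  3.8670e-01  3.9600e-01  6.3000e-03 -4.0000e-04
 -1.9900e-02 -6.5100e-02  3.0782e+00] [-1, -1, -1, -1] 0.03089610479653493
[[ 0.004  0.008  0.013  0.     0.001  0.    -0.001 -0.    -0.001]
 [ 0.005 -0.002 -0.008  0.     0.004  0.     0.004 -0.004 -0.003]
 [-0.013 -0.001  0.003 -0.     0.004  0.    -0.004  0.004 -0.003]
 [ 0.022  0.009  0.    -0.    -0.     0.    -0.002  0.002  0.001]
 [ 0.02   0.006 -0.007 -0.001  0.002  0.    -0.003  0.003 -0.001]
 [-0.006  0.004  0.002  0.001  0.002  0.     0.004 -0.004 -0.002]
 [-0.011 -0.006 -0.003 -0.031 -0.015  0.    -0.007  0.016  0.03 ]]
```

```bash
cat > plan.py <<'E'
from kin import *
k=np.load('kin.npz');c,s=k['c'],k['s']
lo=np.array([-2.76,-.34,-1.52,.19,-1.09,.17,-2.82]);hi=np.array([2.76,2.15,1.57,2.46,4.23,1.99,2.82])
def axes(psi,tilt,flip):
    a,t=np.radians([psi,tilt]);x=np.array([np.cos(a)*np.cos(t),np.sin(a)*np.cos(t),-np.sin(t)]);z=np.array([-np.sin(a),np.cos(a),0])*(1-2*flip);return x,z
OFF=.058
def ik(g,x,z,q0,w=.01,qr=None):
    qr=q0 if qr is None else qr
    P0=np.array(g)+OFF*x
    f=lambda q:(lambda P,X,Z,_:np.r_[(P-P0)*10,(X-x)*3,(Z-z)*3,w*(q-qr)])(*fk(q,c,s))
    r=least_squares(f,np.clip(q0,lo+.01,hi-.01),bounds=(lo,hi),max_nfev=200)
    return r.x,abs(r.fun[:9]).max(),np.min(np.minimum(r.x-lo,hi-r.x))
E
cat > p1.py <<'E'
from plan import *
rng=np.random.default_rng(0)
die=np.array([.561,-.2735,.086]);drw=np.array([.580,.285,.052])
for name,g,psis in(('press',die,(-75,-60,-50)),('drawer',drw,(30,45,60,75,90))):
  for psi in psis:
    for tilt in (30,):
      for flip in(0,1):
        sols=[]
        for _ in range(25):
          x,z=axes(psi,tilt,flip)
          q,e,m=ik(g,x,z,rng.uniform(lo,hi),w=.005,qr=(lo+hi)/2)
          if e<.02: sols.append((m,q))
        if sols:
          m,q=max(sols,key=lambda t:t[0]);P=fk(q,c,s)[3];print(name,psi,tilt,flip,len(sols),'marg',round(m,2),q.round(2),'elb',P[1].round(2),'wr',P[3].round(2))
        else: print(name,psi,tilt,flip,'none')
E
python3 p1.py
```

```text
press -75 30 0 17 marg 0.35 [ 0.02  0.87 -0.12  2.11  1.75  1.1  -1.44] elb [ 0.42 -0.04  0.65] wr [0.49 0.01 0.26]
press -75 30 1 15 marg 0.35 [-0.13  0.87  0.09  2.11  1.73  0.94  1.68] elb [0.42 0.03 0.65] wr [0.49 0.01 0.26]
press -60 30 0 22 marg 0.2 [-0.83  1.56  1.36  2.26  3.78  0.56  2.48] elb [0.4  0.37 0.31] wr [ 0.41 -0.02  0.26]
press -60 30 1 11 marg 0.19 [-0.24  0.89  0.34  2.27  2.24  0.83  1.33] elb [0.42 0.07 0.65] wr [ 0.41 -0.02  0.26]
press -50 30 0 19 marg 0.1 [-0.78  1.67  1.46  2.36  3.68  0.91  2.61] elb [0.42 0.35 0.25] wr [ 0.37 -0.05  0.26]
press -50 30 1 12 marg 0.1 [-0.19  0.9   0.37  2.36  2.58  0.94  1.17] elb [0.43 0.05 0.64] wr [ 0.37 -0.05  0.26]
drawer 30 30 0 14 marg 0.05 [ 0.18  1.25 -0.9   2.41  2.98  1.3  -0.69] elb [ 0.51 -0.12  0.47] wr [0.33 0.14 0.22]
drawer 30 30 1 16 marg 0.05 [-0.66  0.98  0.24  2.41  3.31  1.3   1.32] elb [0.38 0.25 0.61] wr [0.33 0.14 0.22]
drawer 45 30 0 12 marg 0.13 [ 0.35  1.21 -0.87  2.33  3.24  0.89 -0.63] elb [ 0.47 -0.2   0.49] wr [0.37 0.08 0.22]
drawer 45 30 1 14 marg 0.11 [-0.46  0.96  0.24  2.35  3.72  1.29  1.42] elb [0.42 0.17 0.61] wr [0.37 0.08 0.22]
drawer 60 30 0 12 marg 0.27 [ 0.63  1.51 -1.22  2.19  2.75  0.46  0.3 ] elb [ 0.42 -0.35  0.34] wr [0.43 0.03 0.22]
drawer 60 30 1 15 marg 0.12 [-0.33  0.95  0.24  2.22  4.11  1.21  1.4 ] elb [0.43 0.11 0.62] wr [0.43 0.03 0.22]
drawer 75 30 0 13 marg 0.0 [ 0.66  1.51 -1.21  2.04  1.74  0.17  1.44] elb [ 0.41 -0.36  0.34] wr [0.5  0.   0.22]
drawer 75 30 1 14 marg 0.09 [ 0.68  1.57 -1.28  2.04  1.71  0.26 -1.64] elb [ 0.41 -0.37  0.3 ] wr [0.5  0.   0.22]
drawer 90 30 0 15 marg 0.0 [ 0.29  1.06 -0.55  1.87 -1.09  0.65 -2.15] elb [ 0.45 -0.16  0.57] wr [ 0.58 -0.01  0.22]
drawer 90 30 1 19 marg 0.24 [ 0.64  1.51 -1.25  1.88  0.63  0.41 -0.49] elb [ 0.42 -0.35  0.34] wr [ 0.58 -0.01  0.22]
```

```bash
cat > p2.py <<'E'
from plan import *
rng=np.random.default_rng(1)
die=np.array([.561,-.2735,.086]);drw=np.array([.578,.283,.052])
cur=np.array([-1.29,.24,1.33,1.98,.44,.84,-2.77]);dn=np.array([.28,.52,.27,1.02,-.13,1.61,-1.86])
for name,psi,tilt,g in(('pre',-68,35,None),('die',-68,35,die),('drw',52,35,drw),('drw',45,35,drw)):
  x,z=axes(psi,tilt,1)
  gg=die-.15*x if g is None else g
  S=[]
  for _ in range(60):
    q,e,m=ik(gg,x,z,rng.uniform(lo,hi),w=.005,qr=(lo+hi)/2)
    if e<.02 and m>.08:S.append((m,q))
  S.sort(key=lambda t:-t[0]);seen=[]
  for m,q in S:
    if all(abs(q-o).max()>.3 for o in seen) and len(seen)<4:
      seen.append(q);P=fk(q,c,s)[3];print(name,psi,round(m,2),q.round(2),'elb',P[1].round(2),'wr',P[3].round(2))
q1,e,m=ik(die-.15*axes(-68,35,1)[0],*axes(-68,35,1),[-.2,.88,.2,2.2,2,.9,1.5]);print('pre from nominal',q1.round(2),e,m)
for st,nm in((cur,'cur'),(dn,'dn')):
  print(nm)
  for a in np.linspace(0,1,9):
    q=st+(q1-st)*a;P,X,Z,pts=fk(q,c,s);print(round(a,2),P.round(3),X.round(2),Z.round(2),'tip',(P-.036*X).round(2),'wr',pts[3].round(2))
E
python3 p2.py
```

```text
pre -68 0.19 [-0.16  0.6  -0.15  2.27  1.56  1.02  1.84] elb [0.31 0.03 0.75] wr [0.41 0.1  0.37]
die -68 0.28 [-0.17  0.82  0.23  2.18  1.93  0.74  1.61] elb [0.4  0.04 0.67] wr [ 0.46 -0.02  0.28]
drw 52 0.18 [-0.34  0.89  0.14  2.28  3.9   1.05  1.43] elb [0.41 0.12 0.65] wr [0.41 0.06 0.25]
drw 45 0.13 [-0.41  0.89  0.14  2.33  3.71  1.08  1.44] elb [0.4  0.14 0.65] wr [0.38 0.09 0.25]
pre from nominal [-0.33  0.6   0.08  2.27  1.55  0.89  1.84] 2.62034624881613e-05 0.18806649423859856
cur
0.0 [ 0.504 -0.163  0.352] [ 0.24 -0.54 -0.8 ] [-0.83 -0.55  0.12] tip [ 0.5  -0.14  0.38] wr [0.41 0.05 0.67]
0.12 [ 0.497 -0.179  0.337] [ 0.2  -0.64 -0.75] [-0.29 -0.76  0.58] tip [ 0.49 -0.16  0.36] wr [0.42 0.07 0.63]
0.25 [ 0.493 -0.195  0.321] [ 0.17 -0.71 -0.68] [ 0.41 -0.58  0.7 ] tip [ 0.49 -0.17  0.35] wr [0.43 0.09 0.59]
0.38 [ 0.494 -0.208  0.303] [ 0.15 -0.77 -0.62] [ 0.91 -0.13  0.39] tip [ 0.49 -0.18  0.33] wr [0.43 0.1  0.55]
0.5 [ 0.499 -0.217  0.281] [ 0.16 -0.81 -0.57] [ 0.93  0.32 -0.2 ] tip [ 0.49 -0.19  0.3 ] wr [0.44 0.1  0.51]
0.62 [ 0.507 -0.223  0.253] [ 0.18 -0.83 -0
[... 729 characters left out ...]
r [ 0.64 -0.21  0.66]
0.38 [ 0.507 -0.345  0.271] [-0.32 -0.48 -0.81] [ 0.86 -0.52 -0.04] tip [ 0.52 -0.33  0.3 ] wr [ 0.64 -0.15  0.59]
0.5 [ 0.501 -0.348  0.252] [-0.3  -0.64 -0.71] [ 0.91  0.04 -0.41] tip [ 0.51 -0.32  0.28] wr [ 0.62 -0.09  0.53]
0.62 [ 0.509 -0.338  0.235] [-0.19 -0.77 -0.61] [ 0.47  0.47 -0.74] tip [ 0.52 -0.31  0.26] wr [ 0.58 -0.03  0.48]
0.75 [ 0.525 -0.311  0.213] [-0.03 -0.83 -0.55] [-0.25  0.54 -0.81] tip [ 0.53 -0.28  0.23] wr [0.54 0.02 0.43]
0.88 [ 0.538 -0.265  0.18 ] [ 0.15 -0.83 -0.54] [-0.84  0.18 -0.52] tip [ 0.53 -0.24  0.2 ] wr [0.48 0.06 0.39]
1.0 [ 0.533 -0.204  0.139] [ 0.31 -0.76 -0.57] [-0.93 -0.37 -0.  ] tip [ 0.52 -0.18  0.16] wr [0.41 0.1  0.37]
```

The fitted model is accurate to a few mm. Reaching the good branch (heading -68°, tilt 35°) mainly means unwinding the tool about its own axis. I'm backing off from the wheel while unwinding.

>>> {"api": "jog_arm", "payload": {
  "linear": [
    [-2,-1.5,0],
    [-4,-3,0],
    [-5.9,-4.6,0.1],
    [-5.9,-4.6,0.1],
    [-5.9,-4.6,0.1],
    [-5.9,-4.6,0.1],
    [-5.9,-4.6,0.1],
    [-5.9,-4.6,0.1],
    [-5.9,-4.6,0.1],
    [-5.9,-4.6,0.1],
    [-5.9,-4.6,0.1],
    [-5.9,-4.6,0.1],
    [-5.9,-4.6,0.1],
    [-5.9,-4.6,0.1],
    [-5.9,-4.6,0.1],
    [-5.9,-4.6,0.1],
    [-5.9,-4.6,0.1],
    [-5.9,-4.6,0.1],
    [-5.9,-4.6,0.1],
    [-5.9,-4.6,0.1]
  ],
  "angular": [
    [-7,0,0],
    [-14,0,0],
    [-21,0,0],
    [-28,0,0],
    [-35,0,0],
    [-42,0,0],
    [-49,0,0],
    [-56,0,0],
    [-63,0,0],
    [-70,0,0],
    [-77,0,0],
    [-84,0,0],
    [-91,0,0],
    [-98,0,0],
    [-105,0,0],
    [-112,0,0],
    [-119,0,0],
    [-126,0,0],
    [-133,0,0],
    [-140,0,0]
  ],
  "fingers": [0,0,0,0,0,0,0,0,0,0,0,0,0,0,0,0,0,0,0,0]
}}

```text
clock: 10.92
eef_pos: [0.4655, -0.0944, 0.3694]
eef_rot: [0.779, -0.17, 0.563, -0.217]
wrist_force: [-0.7, 0.1, 0.4]
width: 1.0
```

```bash
cat > p3.py <<'E'
from g import *
import plan
st()
q=np.array(o['qpos']);q1=np.array([-.33,.6,.08,2.27,1.55,.89,1.84])
for a in (0,.33,.67,1):
    P,X,Z,pts=plan.fk(q+(q1-q)*a,plan.c,plan.s)
    T=np.stack([X,np.cross(Z,X),Z],1)
    print(a,P.round(3),X.round(2),Z.round(2),'wr',pts[3].round(2),'rot',np.degrees(Ro.from_matrix(M.T@T).as_rotvec()).round(1),'lin',(M.T@(P-p)*100).round(1))
E
python3 p3.py
```

```text
t 10.92 p [ 0.4655 -0.0944  0.3694] x [ 0.271 -0.53  -0.804] z [0.951 0.019 0.308] F [-0.7  0.1  0.4] w 1.0 q [-1.55  0.03  1.17  2.    0.67  1.16 -0.74]
0 [ 0.452 -0.083  0.368] [ 0.24 -0.55 -0.8 ] [0.96 0.01 0.28] wr [0.36 0.13 0.69] rot [-0.6  1.9 -1.1] lin [-0.9  0.9 -1.3]
0.33 [ 0.493 -0.138  0.368] [ 0.29 -0.77 -0.57] [ 0.61  0.61 -0.51] wr [0.38 0.17 0.59] rot [-64.3   6.1 -19.3] lin [ 3.1 -3.2  2.5]
0.67 [ 0.535 -0.178  0.29 ] [ 0.32 -0.83 -0.46] [-0.48  0.28 -0.83] wr [0.41 0.15 0.47] rot [-134.6   25.7  -21.8] lin [12.6 -2.   4. ]
1 [ 0.534 -0.201  0.139] [ 0.31 -0.76 -0.57] [-0.93 -0.38 -0.  ] wr [0.41 0.1  0.37] rot [150.7 -25.5   2.2] lin [26.1  3.7 -0.8]
```

>>> {"api": "jog_arm", "payload": {
  "linear": [
    [0,0,0],
    [0,0,0],
    [0,0,0],
    [0.5,0,0],
    [0.5,0,0],
    [1,0,0.5],
    [1,0,0.5],
    [1,0,0.5],
    [1,0,0.5],
    [1.5,0,0.5],
    [1.5,0,1],
    [2,0,1],
    [2,0,1],
    [2,0,1],
    [2,0,1],
    [2,0,1],
    [2,0,1],
    [2,0,1],
    [2,0,1],
    [2,0,1]
  ],
  "angular": [
    [-6.7,1.3,-1.1],
    [-13.5,2.6,-2.2],
    [-20.2,3.9,-3.3],
    [-26.9,5.1,-4.4],
    [-33.6,6.4,-5.5],
    [-40.4,7.7,-6.5],
    [-47.1,9,-7.6],
    [-53.8,10.3,-8.7],
    [-60.6,11.6,-9.8],
    [-67.3,12.8,-10.9],
    [-74,14.1,-12],
    [-80.8,15.4,-13.1],
    [-87.5,16.7,-14.2],
    [-94.2,18,-15.3],
    [-101,19.3,-16.4],
    [-107.7,20.6,-17.4],
    [-114.4,21.8,-18.5],
    [-121.1,23.1,-19.6],
    [-127.9,24.4,-20.7],
    [-134.6,25.7,-21.8]
  ],
  "fingers": [0,0,0,0,0,0,0,0,0,0,0,0,0,0,0,0,0,0,0,0]
}}

```text
clock: 12.58
eef_pos: [0.4798, -0.1049, 0.3555]
eef_rot: [0.013, 0.812, -0.505, -0.292]
wrist_force: [-0.1, -0.5, 0.2]
width: 1.0
```

```bash
python3 p3.py
```

```text
t 12.58 p [ 0.4798 -0.1049  0.3555] x [ 0.32  -0.827 -0.462] z [-0.488  0.274 -0.829] F [-0.1 -0.5  0.2] w 1.0 q [-1.21  0.34  0.71  2.17  0.96  1.17  1.18]
0 [ 0.454 -0.101  0.34 ] [ 0.27 -0.85 -0.46] [-0.52  0.28 -0.81] wr [0.35 0.23 0.52] rot [-1.9 -1.3  3.1] lin [-0.4  1.4  2.7]
0.33 [ 0.499 -0.139  0.301] [ 0.3  -0.86 -0.42] [-0.77  0.04 -0.63] wr [0.38 0.2  0.47] rot [-24.3   1.4   2.8] lin [ 5.9 -1.6  2.6]
0.67 [ 0.529 -0.175  0.23 ] [ 0.32 -0.83 -0.46] [-0.93 -0.18 -0.32] wr [0.4  0.15 0.41] rot [-47.9   0.    0. ] lin [13.2 -4.5  6.1]
1 [ 0.534 -0.201  0.139] [ 0.31 -0.76 -0.57] [-0.93 -0.38 -0.  ] wr [0.41 0.1  0.37] rot [-69.3  -3.7  -7.2] lin [19.7 -6.5 12.6]
```

Run:
```python
from g import *
st()
T=down(-68,35);x=T[:,0];T=T@np.diag([1,-1,-1])
die=np.array([.561,-.2735,.086])
go(die-.092*x,T)
```

```text
t 12.58 p [ 0.4798 -0.1049  0.3555] x [ 0.32  -0.827 -0.462] z [-0.488  0.274 -0.829] F [-0.1 -0.5  0.2] w 1.0 q [-1.21  0.34  0.71  2.17  0.96  1.17  1.18]
lin [19.9, -6.3, 12.7] ang [-69.5, -3.9, -7.0]
```

>>> {"api": "jog_arm", "payload": {
  "linear": [
    [0.5,-0.5,1],
    [1,-1,2],
    [2,-1.5,3],
    [3,-2,4],
    [5,-2.5,5],
    [7,-3,6],
    [9,-3.5,7],
    [11,-4,8],
    [13,-4.5,9],
    [15,-5,10],
    [17,-5.5,11],
    [19,-6,12],
    [19.9,-6.3,12.7],
    [19.9,-6.3,12.7],
    [19.9,-6.3,12.7],
    [19.9,-6.3,12.7]
  ],
  "angular": [
    [-6,-0.3,-0.6],
    [-12,-0.7,-1.2],
    [-18,-1,-1.8],
    [-24,-1.3,-2.4],
    [-30,-1.7,-3],
    [-36,-2,-3.6],
    [-42,-2.4,-4.2],
    [-48,-2.7,-4.8],
    [-54,-3,-5.4],
    [-60,-3.4,-6],
    [-66,-3.7,-6.6],
    [-69.5,-3.9,-7],
    [-69.5,-3.9,-7],
    [-69.5,-3.9,-7],
    [-69.5,-3.9,-7],
    [-69.5,-3.9,-7]
  ],
  "fingers": [0,0,0,0,0,0,0,0,0,0,0,0,0,0,0,0]
}}

```text
clock: 13.92
eef_pos: [0.5319, -0.2036, 0.1384]
eef_rot: [0.44, 0.677, -0.201, -0.554]
wrist_force: [-0.2, 0.3, -0.1]
width: 1.0
```

```bash
cat > look.py <<'E'
from g import *
import sys
T=down(-68,35);x=T[:,0];T=T@np.diag([1,-1,-1])
die=np.array([.561,-.2735,.086])
st();go(die+.058*x,T)
s=snap('side');W=cloud(s)
u,v=map(int,proj(s,(.53,-.2,.15)));a,b=u-70,v-65
f=s['frame'][b:b+115,a:a+150,::-1].copy();f=cv2.resize(f,None,fx=5,fy=5)
for d in(0,.036,.058):
  for e in (-1,0,1):
    X,Y=proj(s,p-d*M[:,0]+e*.0425*M[:,2]);cv2.circle(f,(int((X-a+.5)*5),int((Y-b+.5)*5)),3,(0,255,255) if d else (0,255,0),-1)
cv2.imwrite(f'pics/{sys.argv[1]}.png',f)
E
python3 look.py c6
```

```text
t 13.92 p [ 0.5319 -0.2036  0.1384] x [ 0.306 -0.76  -0.574] z [-0.927 -0.374  0.002] F [-0.2  0.3 -0.1] w 1.0 q [-0.7   0.69  0.54  2.33  1.47  0.62  1.83]
lin [15.0, 0.1, -0.1] ang [0.1, 0.1, 0.0]
```

View pics/c6.png

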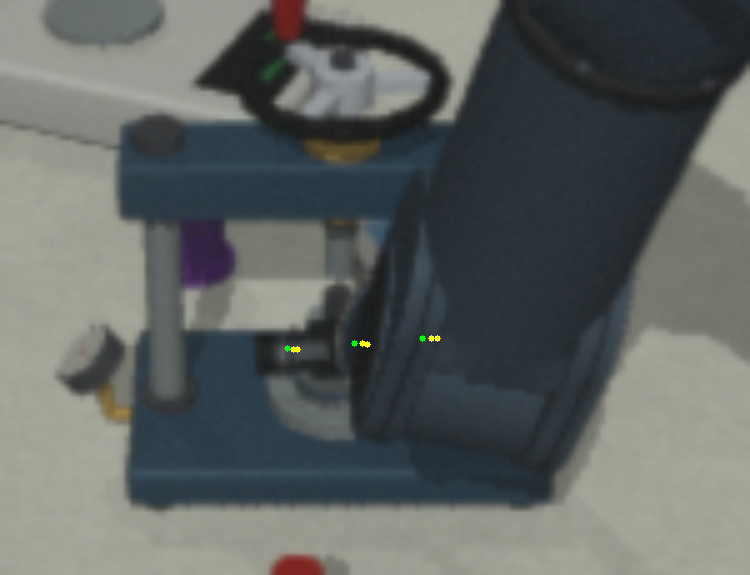

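The view runs nearly along the tool. The left finger shows at (295,355), level with the die barrel at (330,340), and my projected dots land on it. I'll check with depth that the tip offset really lies along the tool axis.

Run:
```python
from g import *
s=snap('side');W=cloud(s)
u,v=map(int,proj(s,(.53,-.2,.15)));a,b=u-70,v-65
for Y in (340,350,360,370):
  print(Y,[(X,*(((W[b+Y//5,a+X//5]-p)@M)*1000).round(0).astype(int).tolist(),s['frame'][b+Y//5,a+X//5].tolist()) for X in (265,280,295,310,325)])
```

```text
340 [(265, -132, 6, -67, [31, 33, 33]), (280, -151, 6, -60, [64, 66, 67]), (295, -96, 5, -46, [51, 54, 55]), (310, -115, 4, -39, [56, 60, 61]), (325, -150, 4, -35, [41, 43, 44])]
350 [(265, -131, 1, -67, [36, 38, 39]), (280, -157, 0, -61, [98, 101, 102]), (295, -151, 0, -52, [71, 75, 76]), (310, -152, -1, -44, [70, 74, 76]), (325, -151, -2, -36, [57, 59, 61])]
360 [(265, -135, -5, -68, [33, 36, 35]), (280, -157, -5, -62, [61, 63, 65]), (295, -140, -6, -52, [49, 51, 52]), (310, -112, -7, -40, [34, 37, 36]), (325, -150, -7, -36, [31, 32, 33])]
370 [(265, -131, -11, -68, [41, 45, 48]), (280, -150, -11, -62, [54, 57, 58]), (295, -133, -12, -51, [51, 53, 53]), (310, -111, -13, -40, [42, 44, 45]), (325, -121, -14, -33, [35, 37, 38])]
```

The offset is along the tool axis, with the finger centred in tool y. Driving in along the tool axis.

>>> {"api": "jog_arm", "payload": {
  "linear": [
    [3,0,0],
    [6,0,0],
    [9,0,-0.1],
    [11,0.1,-0.1],
    [13,0.1,-0.1],
    [14.5,0.1,-0.1],
    [15,0.1,-0.1],
    [15,0.1,-0.1]
  ],
  "angular": [
    [0,0,0],
    [0,0,0],
    [0,0,0],
    [0,0,0],
    [0,0,0],
    [0,0,0],
    [0,0,0],
    [0,0,0]
  ],
  "fingers": [0,0,0,0,0,0,0,0]
}}

```text
clock: 14.68
eef_pos: [0.5796, -0.3178, 0.0537]
eef_rot: [0.44, 0.678, -0.201, -0.554]
wrist_force: [-0.6, -0.7, -0.5]
width: 1.0
```

```bash
python3 look.py c7
python3 - <<'E'
from g import *
s=snap('side');W=cloud(s)
# visible die points in tool frame
m=(abs(W[...,0]-.561)<.04)&(abs(W[...,1]+.26)<.05)&(W[...,2]>.055)&(W[...,2]<.13)
print(m.sum(),W[m].mean(0).round(3))
E
```

```text
t 14.68 p [ 0.5796 -0.3178  0.0537] x [ 0.307 -0.759 -0.574] z [-0.927 -0.374  0.   ] F [-0.6 -0.7 -0.5] w 1.0 q [-0.36  0.89  0.46  2.27  1.98  0.62  1.45]
lin [0.0, -0.1, 0.1] ang [-0.0, 0.0, 0.0]
41 [ 0.581 -0.237  0.09 ]
```

View pics/c7.png

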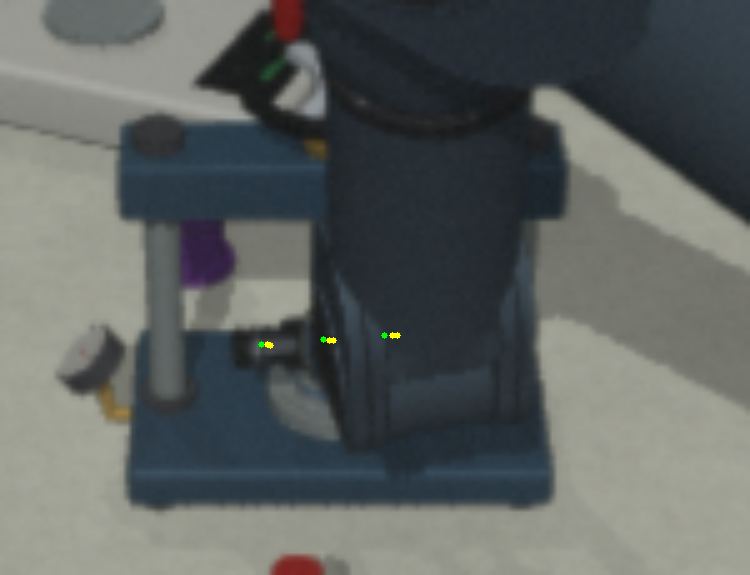

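No contact force. The left finger (265,345) stands alongside the barrel, in line with the platen. Closing.

>>> {"api": "jog_arm", "payload": {
  "linear": [
    [0,0,0],
    [0,0,0],
    [0,0,0],
    [0,0,0],
    [0,0,0],
    [0,0,0],
    [0,0,0],
    [0,0,0],
    [0,0,0]
  ],
  "angular": [
    [0,0,0],
    [0,0,0],
    [0,0,0],
    [0,0,0],
    [0,0,0],
    [0,0,0],
    [0,0,0],
    [0,0,0],
    [0,0,0]
  ],
  "fingers": [1,1,1,1,1,1,1,1,1],
  "force": 80
}}

```text
clock: 15.53
eef_pos: [0.5793, -0.3161, 0.0548]
eef_rot: [0.44, 0.678, -0.2, -0.553]
wrist_force: [-5.4, 6.9, 9.2]
width: 0.489
```

Run:
```python
from g import *
st()
x=down(-68,35)[:,0];h=np.array([x[0],x[1],0])/np.hypot(*x[:2])
g0=p.copy()
for w in ([0,0,.006],[0,0,.008],-.03*h+[0,0,.008],-.06*h+[0,0,.008],-.13*h+[0,0,.06],-.17*h+[0,0,.14],-.17*h+[0,0,.22]): print((M.T@np.array(w)*100).round(1).tolist())
```

```text
t 15.53 p [ 0.5793 -0.3161  0.0548] x [ 0.308 -0.759 -0.574] z [-0.927 -0.376 -0.   ] F [-5.4  6.9  9.2] w 0.489 q [-0.36  0.88  0.46  2.27  1.97  0.62  1.45]
[-0.3, 0.5, -0.0]
[-0.5, 0.7, -0.0]
[-2.9, -1.1, -0.0]
[-5.4, -2.8, -0.0]
[-14.1, -2.5, -0.0]
[-22.0, 1.7, -0.0]
[-26.5, 8.3, -0.0]
```

>>> {"api": "jog_arm", "payload": {
  "linear": [
    [-0.2,0.3,0],
    [-0.4,0.6,0],
    [-0.5,0.7,0],
    [-0.5,0.7,0],
    [-0.5,0.7,0]
  ],
  "angular": [
    [0,0,0],
    [0,0,0],
    [0,0,0],
    [0,0,0],
    [0,0,0]
  ],
  "fingers": [1,1,1,1,1]
}}

```text
clock: 15.95
eef_pos: [0.5793, -0.3156, 0.0631]
eef_rot: [0.44, 0.678, -0.2, -0.553]
wrist_force: [-0.4, 0.5, -8.8]
width: 0.494
```

Run:
```python
from g import *
st()
x=down(-68,35)[:,0];h=np.array([x[0],x[1],0])/np.hypot(*x[:2])
for w in (-.03*h,-.06*h,-.09*h+[0,0,.02],-.13*h+[0,0,.06],-.16*h+[0,0,.10],-.17*h+[0,0,.14],-.17*h+[0,0,.22]): print((M.T@np.array(w)*100).round(1).tolist())
s=snap('side');W=cloud(s)
u,v=map(int,proj(s,(.561,-.23,.06)));print(W[v-8:v+5,u-6][:,2].round(3))
```

```text
t 15.95 p [ 0.5793 -0.3156  0.0631] x [ 0.308 -0.758 -0.574] z [-0.927 -0.376 -0.   ] F [-0.4  0.5 -8.8] w 0.494 q [-0.37  0.87  0.47  2.27  1.96  0.61  1.48]
[-2.5, -1.7, -0.0]
[-4.9, -3.4, -0.0]
[-8.5, -3.5, -0.0]
[-14.1, -2.6, -0.0]
[-18.8, -1.0, -0.0]
[-22.0, 1.7, -0.0]
[-26.6, 8.2, -0.0]
[0.051 0.054 0.046 0.049 0.053 0.052 0.053 0.051 0.052 0.047 0.043 0.034
 0.031]
```

The die is lifted 8 mm (wrist carries about 8 N). Taking it out horizontally first, then back and up.

>>> {"api": "jog_arm", "payload": {
  "linear": [
    [-1.3,-0.9,0],
    [-2.5,-1.7,0],
    [-3.7,-2.5,0],
    [-4.9,-3.4,0],
    [-6.7,-3.4,0],
    [-8.5,-3.5,0],
    [-11.3,-3,0],
    [-14.1,-2.6,0],
    [-16.5,-1.8,0],
    [-18.8,-1,0],
    [-20.4,0.4,0],
    [-22,1.7,0],
    [-23.5,3.9,0],
    [-25,6,0],
    [-26.6,8.2,0],
    [-26.6,8.2,0]
  ],
  "angular": [
    [0,0,0],
    [0,0,0],
    [0,0,0],
    [0,0,0],
    [0,0,0],
    [0,0,0],
    [0,0,0],
    [0,0,0],
    [0,0,0],
    [0,0,0],
    [0,0,0],
    [0,0,0],
    [0,0,0],
    [0,0,0],
    [0,0,0],
    [0,0,0]
  ],
  "fingers": [1,1,1,1,1,1,1,1,1,1,1,1,1,1,1,1]
}}

```text
clock: 17.33
eef_pos: [0.5151, -0.1588, 0.2866]
eef_rot: [0.438, 0.68, -0.202, -0.553]
wrist_force: [1.9, -1.0, -7.8]
width: 0.487
```

```bash
cat > p4.py <<'E'
from g import *
import plan
st()
q=np.array(o['qpos'])
print('fk err',plan.fk(q,plan.c,plan.s)[0]-p)
# rotate heading about world z, moving grasp point on arc
g=p-.058*M[:,0];t=np.array([.578,.283,.25])
psi0=np.degrees(np.arctan2(M[1,0],M[0,0]));psi1=52.
b0,b1=np.arctan2(g[1],g[0]),np.arctan2(t[1],t[0]);r0,r1=np.hypot(*g[:2]),np.hypot(*t[:2])
Nn=20;x0,z0=M[:,0],M[:,2]
for i in range(0,Nn+1):
    a=i/Nn;th=np.radians(psi1-psi0)*a;Rz=Ro.from_euler('z',th).as_matrix();b=b0+(b1-b0)*a;r=r0+(r1-r0)*a
    gg=np.array([r*np.cos(b),r*np.sin(b),g[2]+(t[2]-g[2])*a]);x,z=Rz@x0,Rz@z0
    P=gg+.058*x
    q,e,m=plan.ik(gg,x,z,q)
    print(i,(M.T@(P-p)*100).round(1).tolist(),np.degrees(Ro.from_matrix(M.T@Rz@M).as_rotvec()).round(1).tolist(),'g',gg.round(2),q.round(2),round(e,3),round(m,2))
E
python3 p4.py
```

```text
t 17.33 p [ 0.5151 -0.1588  0.2866] x [ 0.308 -0.758 -0.574] z [-0.928 -0.373 -0.005] F [ 1.9 -1.  -7.8] w 0.487 q [-0.9   0.36  0.59  2.2   1.05  0.92  2.4 ]
fk err [-0.02567567  0.0101919  -0.01355971]
0 [-0.0, -0.0, 0.0] [0.0, 0.0, 0.0] g [ 0.5  -0.11  0.32] [-0.87  0.34  0.61  2.18  1.1   0.87  2.39] 0.0 0.28
1 [-0.7, -0.9, -2.0] [-3.4, 4.9, -0.0] g [ 0.51 -0.1   0.32] [-0.89  0.32  0.61  2.22  1.19  0.82  2.37] 0.0 0.24
2 [-1.5, -1.9, -4.0] [-6.9, 9.8, -0.1] g [ 0.52 -0.08  0.31] [-0.9   0.31  0.6   2.25  1.29  0.76  2.34] 0.0 0.21
3 [-2.4, -3.0, -6.0] [-10.3, 14.7, -0.1] g [ 0.53 -0.07  0.31] [-0.9   0.3   0.59  2.28  1.39  0.71  2.3 ] 0.0 0.18
4 [-3.4, -4.1, -7.9] [-13.8, 19.6, -0.1] g [ 0.53 -0.05  0.31] [-0.9   0.29  0.58  2.31  1.51  0.66  2.25] 0.0 0.15
5 [-4.5, -5.4, -9.7] [-17.2, 24.5, -0.2] g [ 0.54 -0.03  0.3 ] [-0.89  0.28  0.57  2.33  1.65  0.61  2.19] 0.0 0.13
6 [-5.7, -6.6, -11.5] [-20.7, 29.4, -0.2] g [ 0.55 -0.01  0.3 ] [-0.87  0.27  0.54  2.35  1.8   0.56  2.12] 0.0 0.11
7 [-7.0, -8.0, -13.2] [-24.1, 34.3, -0.2] g [0.56 0.01 0.3 ] [-0.83  0.27  0.51  2.37  1.97 
[... 836 characters left out ...]
15 [-19.9, -20.5, -23.6] [-51.6, 73.6, -0.5] g [0.59 0.17 0.27] [-0.25  0.31 -0.03  2.37  3.41  0.51  1.37] 0.0 0.09
16 [-21.7, -22.2, -24.4] [-55.1, 78.5, -0.5] g [0.59 0.19 0.26] [-0.19  0.33 -0.1   2.35  3.56  0.51  1.32] 0.0 0.11
17 [-23.6, -24.0, -25.1] [-58.5, 83.4, -0.6] g [0.59 0.22 0.26] [-0.13  0.36 -0.16  2.32  3.71  0.52  1.26] 0.0 0.14
18 [-25.6, -25.8, -25.6] [-62.0, 88.3, -0.6] g [0.58 0.24 0.26] [-0.08  0.39 -0.22  2.3   3.86  0.52  1.21] 0.0 0.16
19 [-27.5, -27.6, -26.1] [-65.4, 93.2, -0.6] g [0.58 0.26 0.25] [-0.04  0.41 -0.27  2.26  4.    0.52  1.16] 0.0 0.2
20 [-29.5, -29.4, -26.4] [-68.9, 98.1, -0.7] g [0.58 0.28 0.25] [-0.01  0.45 -0.32  2.22  4.15  0.52  1.1 ] 0.0 0.08
```

```bash
sed -i "s/t=np.array.*/import sys;t=np.array([.58,.283,float(sys.argv[1])]);A=float(sys.argv[2]);Nn=int(sys.argv[3]);B=float(sys.argv[4])/; s/psi1=52./psi1=50./; s/^Nn=20;//; s/a=i\/Nn;/a=A*i\/Nn;/; s/r=r0+(r1-r0)\*a/r=r0+(r1-r0)*a+B*np.sin(np.pi*a)/" p4.py; python3 p4.py .22 .5 18 .05 | sed 's/g \[.*\] \[/ [/'
```

```text
t 17.33 p [ 0.5151 -0.1588  0.2866] x [ 0.308 -0.758 -0.574] z [-0.928 -0.373 -0.005] F [ 1.9 -1.  -7.8] w 0.487 q [-0.9   0.36  0.59  2.2   1.05  0.92  2.4 ]
fk err [-0.02567567  0.0101919  -0.01355971]
0 [-0.0, -0.0, 0.0] [0.0, 0.0, 0.0]  [-0.87  0.34  0.61  2.18  1.1   0.87  2.39] 0.0 0.28
1 [-0.1, -0.4, -1.5] [-1.9, 2.7, -0.0]  [-0.87  0.34  0.61  2.19  1.15  0.83  2.38] 0.0 0.27
2 [-0.3, -0.9, -3.0] [-3.8, 5.4, -0.0]  [-0.87  0.34  0.61  2.21  1.2   0.8   2.37] 0.0 0.25
3 [-0.5, -1.4, -4.5] [-5.6, 8.0, -0.1]  [-0.87  0.34  0.6   2.21  1.25  0.76  2.36] 0.0 0.25
4 [-0.8, -1.9, -5.9] [-7.5, 10.7, -0.1]  [-0.87  0.34  0.6   2.22  1.3   0.72  2.34] 0.0 0.24
5 [-1.1, -2.5, -7.4] [-9.4, 13.4, -0.1]  [-0.87  0.34  0.6   2.23  1.36  0.69  2.32] 0.0 0.23
6 [-1.4, -3.1, -8.8] [-11.3, 16.1, -0.1]  [-0.87  0.34  0.6   2.24  1.43  0.65  2.3 ] 0.0 0.22
7 [-1.8, -3.7, -10.2] [-13.2, 18.8, -0.1]  [-0.86  0.35  0.59  2.25  1.5   0.62  2.27] 0.0 0.21
8 [-2.3, -4.4, -11.6] [-15.0, 21.4, -0.1]  [-0.86  0.35  0.59  2.26  1.57  0.58  2.24] 0.0 0.2
9 [-2.8, -5.1, -12.9] [-16.9, 24.1, -0.2]  [-0.85  0.
[... 217 characters left out ...]
51  2.1 ] 0.0 0.19
12 [-4.5, -7.4, -16.7] [-22.6, 32.2, -0.2]  [-0.79  0.35  0.52  2.28  1.94  0.49  2.05] 0.0 0.18
13 [-5.2, -8.2, -17.8] [-24.5, 34.8, -0.2]  [-0.76  0.35  0.49  2.28  2.04  0.48  1.99] 0.0 0.18
14 [-5.9, -9.0, -18.9] [-26.3, 37.5, -0.3]  [-0.73  0.35  0.45  2.28  2.14  0.47  1.94] 0.0 0.18
15 [-6.7, -9.9, -20.0] [-28.2, 40.2, -0.3]  [-0.7   0.35  0.42  2.29  2.23  0.47  1.89] 0.0 0.17
16 [-7.5, -10.8, -20.9] [-30.1, 42.9, -0.3]  [-0.66  0.35  0.37  2.29  2.33  0.47  1.84] 0.0 0.17
17 [-8.3, -11.8, -21.9] [-32.0, 45.6, -0.3]  [-0.62  0.35  0.33  2.29  2.43  0.47  1.79] 0.0 0.17
18 [-9.2, -12.7, -22.7] [-33.9, 48.2, -0.3]  [-0.58  0.35  0.28  2.3   2.52  0.47  1.75] 0.0 0.16
```

>>> {"api": "jog_arm", "payload": {
  "linear": [
    [-0.1,-0.4,-1.5],
    [-0.3,-0.9,-3.0],
    [-0.5,-1.4,-4.5],
    [-0.8,-1.9,-5.9],
    [-1.1,-2.5,-7.4],
    [-1.4,-3.1,-8.8],
    [-1.8,-3.7,-10.2],
    [-2.3,-4.4,-11.6],
    [-2.8,-5.1,-12.9],
    [-3.3,-5.8,-14.2],
    [-3.9,-6.6,-15.5],
    [-4.5,-7.4,-16.7],
    [-5.2,-8.2,-17.8],
    [-5.9,-9,-18.9],
    [-6.7,-9.9,-20],
    [-7.5,-10.8,-20.9],
    [-8.3,-11.8,-21.9],
    [-9.2,-12.7,-22.7]
  ],
  "angular": [
    [-1.9,2.7,0],
    [-3.8,5.4,0],
    [-5.6,8,-0.1],
    [-7.5,10.7,-0.1],
    [-9.4,13.4,-0.1],
    [-11.3,16.1,-0.1],
    [-13.2,18.8,-0.1],
    [-15,21.4,-0.1],
    [-16.9,24.1,-0.2],
    [-18.8,26.8,-0.2],
    [-20.7,29.5,-0.2],
    [-22.6,32.2,-0.2],
    [-24.5,34.8,-0.2],
    [-26.3,37.5,-0.3],
    [-28.2,40.2,-0.3],
    [-30.1,42.9,-0.3],
    [-32,45.6,-0.3],
    [-33.9,48.2,-0.3]
  ],
  "fingers": [1,1,1,1,1,1,1,1,1,1,1,1,1,1,1,1,1,1]
}}

```text
clock: 18.83
eef_pos: [0.669, 0.0634, 0.2333]
eef_rot: [0.654, 0.69, 0.161, -0.267]
wrist_force: [0.3, 0.2, -7.7]
width: 0.488
```

```bash
python3 p4.py .19 1 18 0.02 | sed 's/g \[.*\] \[/ [/'
```

```text
t 18.83 p [0.669  0.0634 0.2333] x [ 0.805 -0.127 -0.579] z [-0.158 -0.987 -0.003] F [ 0.3  0.2 -7.7] w 0.488 q [-0.65  0.36  0.27  2.37  2.38  0.56  1.83]
fk err [-0.03344429 -0.00024391 -0.01471508]
0 [0.0, -0.0, 0.0] [0.0, 0.0, 0.0]  [-0.54  0.35  0.24  2.3   2.51  0.48  1.77] 0.0 0.16
1 [0.3, -0.3, -1.5] [-1.9, 2.7, -0.0]  [-0.5   0.36  0.19  2.3   2.6   0.48  1.73] 0.0 0.16
2 [0.6, -0.6, -3.1] [-3.8, 5.3, -0.0]  [-0.46  0.37  0.15  2.3   2.69  0.49  1.69] 0.0 0.16
3 [0.9, -1.0, -4.6] [-5.7, 8.0, -0.0]  [-0.42  0.38  0.1   2.3   2.78  0.5   1.65] 0.0 0.16
4 [1.0, -1.4, -6.2] [-7.6, 10.7, -0.0]  [-0.38  0.39  0.06  2.3   2.86  0.51  1.62] 0.0 0.16
5 [1.1, -1.8, -7.7] [-9.5, 13.3, -0.0]  [-0.34  0.4   0.02  2.3   2.95  0.52  1.6 ] 0.0 0.16
6 [1.2, -2.3, -9.2] [-11.4, 16.0, -0.1]  [-0.3   0.41 -0.02  2.3   3.02  0.53  1.57] 0.0 0.16
7 [1.2, -2.9, -10.7] [-13.3, 18.7, -0.1]  [-0.27  0.42 -0.06  2.3   3.1   0.53  1.55] 0.0 0.16
8 [1.1, -3.5, -12.1] [-15.2, 21.4, -0.1]  [-0.23  0.44 -0.09  2.3   3.17  0.54  1.53] 0.0 0.16
9 [0.9, -4.1, -13.6] [-17.1, 24.0, -0.1]  [-0.2   0.45 -0.13  2.
[... 203 characters left out ...]
.56  1.5 ] 0.0 0.17
12 [-0.1, -6.4, -17.6] [-22.8, 32.0, -0.1]  [-0.12  0.49 -0.22  2.29  3.45  0.57  1.49] 0.0 0.17
13 [-0.5, -7.3, -18.8] [-24.7, 34.7, -0.1]  [-0.09  0.5  -0.25  2.29  3.52  0.57  1.48] 0.0 0.17
14 [-1.0, -8.2, -20.0] [-26.6, 37.4, -0.1]  [-0.07  0.52 -0.28  2.28  3.59  0.57  1.47] 0.0 0.18
15 [-1.6, -9.1, -21.1] [-28.5, 40.0, -0.1]  [-0.05  0.53 -0.31  2.28  3.65  0.57  1.46] 0.0 0.18
16 [-2.2, -10.0, -22.2] [-30.4, 42.7, -0.2]  [-0.02  0.55 -0.33  2.27  3.72  0.57  1.46] 0.0 0.19
17 [-2.8, -11.0, -23.3] [-32.3, 45.4, -0.2]  [-0.    0.57 -0.36  2.27  3.78  0.57  1.45] 0.0 0.19
18 [-3.5, -12.0, -24.3] [-34.2, 48.1, -0.2]  [ 0.02  0.58 -0.38  2.26  3.85  0.57  1.44] 0.0 0.2
```

>>> {"api": "jog_arm", "payload": {
  "linear": [
    [0.3,-0.3,-1.5],
    [0.6,-0.6,-3.1],
    [0.9,-1,-4.6],
    [1,-1.4,-6.2],
    [1.1,-1.8,-7.7],
    [1.2,-2.3,-9.2],
    [1.2,-2.9,-10.7],
    [1.1,-3.5,-12.1],
    [0.9,-4.1,-13.6],
    [0.6,-4.8,-14.9],
    [0.3,-5.6,-16.3],
    [-0.1,-6.4,-17.6],
    [-0.5,-7.3,-18.8],
    [-1,-8.2,-20],
    [-1.6,-9.1,-21.1],
    [-2.2,-10,-22.2],
    [-2.8,-11,-23.3],
    [-3.5,-12,-24.3],
    [-3.5,-12,-24.3],
    [-3.5,-12,-24.3]
  ],
  "angular": [
    [-1.9,2.7,0],
    [-3.8,5.3,0],
    [-5.7,8,0],
    [-7.6,10.7,0],
    [-9.5,13.3,0],
    [-11.4,16,-0.1],
    [-13.3,18.7,-0.1],
    [-15.2,21.4,-0.1],
    [-17.1,24,-0.1],
    [-19,26.7,-0.1],
    [-20.9,29.4,-0.1],
    [-22.8,32,-0.1],
    [-24.7,34.7,-0.1],
    [-26.6,37.4,-0.1],
    [-28.5,40,-0.1],
    [-30.4,42.7,-0.2],
    [-32.3,45.4,-0.2],
    [-34.2,48.1,-0.2],
    [-34.2,48.1,-0.2],
    [-34.2,48.1,-0.2]
  ],
  "fingers": [1,1,1,1,1,1,1,1,1,1,1,1,1,1,1,1,1,1,1,1]
}}

```text
clock: 20.5
eef_pos: [0.61, 0.3171, 0.1539]
eef_rot: [0.7, 0.521, 0.481, 0.086]
wrist_force: [0.8, -0.9, -6.7]
width: 0.49
```

Run:
```python
from g import *
st();x=M[:,0];print('grasp',(p-.058*x).round(3),'tilt',np.degrees(np.arcsin(-x[2])),'head',np.degrees(np.arctan2(x[1],x[0])))
s=snap('side');save(s,'s8');W=cloud(s);np.savez('s8.npz',W=W,f=s['frame'])
u,v=map(int,proj(s,p-.058*x));a,b=u-70,v-55
f=cv2.resize(s['frame'][b:b+115,a:a+150,::-1],None,fx=5,fy=5)
for P in ((.58,.283,.014),(.563,.2589,.014)):
    X,Y=proj(s,P);cv2.circle(f,(int((X-a+.5)*5),int((Y-b+.5)*5)),4,(0,255,255),-1)
cv2.imwrite('pics/c8.png',f);print(a,b)
```

```text
t 20.5 p [0.61   0.3171 0.1539] x [ 0.522  0.622 -0.584] z [ 0.763 -0.646 -0.006] F [ 0.8 -0.9 -6.7] w 0.49 q [-0.06  0.57 -0.33  2.33  3.69  0.63  1.57]
grasp [0.58  0.281 0.188] tilt 35.69862463688192 head 49.98760534423948
195 260
```

View pics/c8.png

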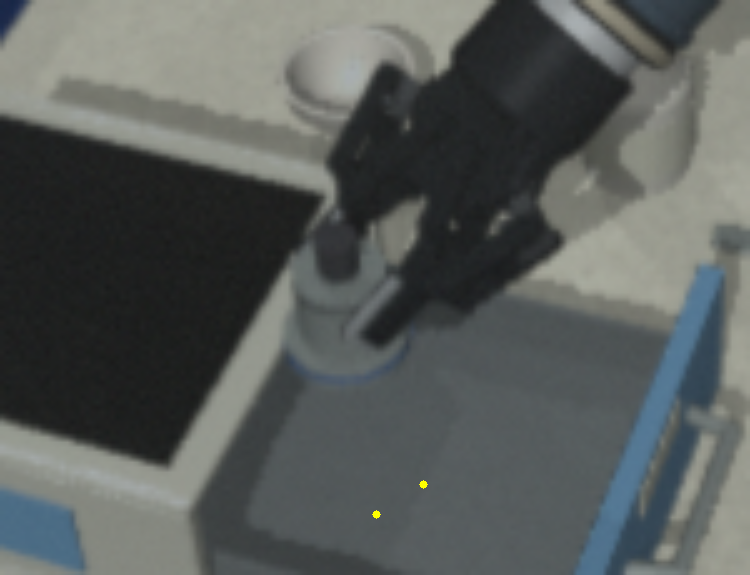

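The picture shows the die held upright above the drawer, with the base at crop (345,365) and the plunger at (338,250). Next I fit its axis and height from the depth.

```bash
cat > fitdie.py <<'E'
from h import *
from scipy.optimize import least_squares
def fitdie(W,f,g,zoff,a,b):
    # crop pixel windows (5x crop coords) clear of the gripper
    pts=[]
    for x0,x1,y0,y1,r in((322,352,240,270,.010),(302,340,300,322,.022),(298,385,358,366,.030)):
        P=W[b+y0//5:b+y1//5+1,a+x0//5:a+x1//5+1].reshape(-1,3);P=P[np.isfinite(P[:,2])]
        print(r,len(P),P.mean(0).round(3),P.min(0).round(3),P.max(0).round(3));pts.append((P,r))
    def res(t):
        o=np.array([t[0],t[1],zoff]);d=np.array([t[2],t[3],1]);d/=np.linalg.norm(d);out=[]
        for P,r in pts:
            w=P-o;out.append(np.linalg.norm(w-np.outer(w@d,d),axis=1)-r)
        return np.concatenate(out)
    r=least_squares(res,[g[0],g[1],0,0],loss='soft_l1',f_scale=.003);return r.x,abs(r.fun).mean()
if __name__=='__main__':
    d=np.load('s8.npz');print(fitdie(d['W'],d['f'],(.58,.283),.188,195,260))
E
python3 fitdie.py
```

```text
0.01 49 [0.581 0.293 0.215] [0.574 0.286 0.204] [0.588 0.298 0.222]
0.022 45 [0.585 0.307 0.192] [0.574 0.304 0.178] [0.597 0.31  0.2  ]
0.03 57 [0.577 0.308 0.161] [0.558 0.299 0.153] [0.599 0.316 0.165]
(array([0.58510983, 0.28512032, 0.02559345, 0.08133919]), np.float64(0.0018090435354033694))
```

>>> {"api": "jog_arm", "payload": {
  "linear": [
    [1,-1.4,0],
    [2,-2.8,0],
    [3.2,-4.5,0],
    [4.4,-6.1,0],
    [5.5,-7.7,0],
    [6.4,-8.9,0.1],
    [7.1,-9.9,0.1],
    [7.6,-10.6,0.1],
    [7.8,-10.9,0.1],
    [7.8,-10.9,0.1],
    [7.8,-10.9,0.1]
  ],
  "angular": [
    [0,0,0],
    [0,0,0],
    [0,0,0],
    [0,0,0],
    [0,0,0],
    [0,0,0],
    [0,0,0],
    [0,0,0],
    [0,0,0],
    [0,0,0],
    [0,0,0]
  ],
  "fingers": [1,1,1,1,1,1,1,1,1,1,1]
}}

```text
clock: 21.47
eef_pos: [0.6108, 0.3169, 0.021]
eef_rot: [0.7, 0.521, 0.48, 0.086]
wrist_force: [0.6, 0.2, -7.5]
width: 0.495
```

Run:
```python
from g import *
st();print((M.T@np.array([0,0,-.01])*100).round(2))
s=snap('side');W=cloud(s);d=np.hypot(W[...,0]-.585,W[...,1]-.285)
z=W[...,2][(d<.009)&(W[...,2]<.12)];print('plunger top',np.sort(z)[-12:].round(4))
x=M[:,0];print('head',np.degrees(np.arctan2(x[1],x[0])),'tilt',np.degrees(np.arcsin(-x[2])))
```

```text
t 21.47 p [0.6108 0.3169 0.021 ] x [ 0.524  0.622 -0.582] z [ 0.763 -0.647 -0.005] F [ 0.6  0.2 -7.5] w 0.495 q [-0.14  0.88 -0.22  2.37  3.58  0.95  1.81]
[ 0.58 -0.81  0.  ]
plunger top [0.0892 0.0893 0.0897 0.0898 0.0898 0.0902 0.0903 0.0904 0.0906 0.091
 0.0912 0.0928]
head 49.88914079965049 tilt 35.619695318257726
```

>>> {"api": "jog_arm", "payload": {
  "linear": [
    [0.1,-0.16,0],
    [0.2,-0.28,0],
    [0.2,-0.28,0]
  ],
  "angular": [
    [0,0,0],
    [0,0,0],
    [0,0,0]
  ],
  "fingers": [1,1,1]
}}

```text
clock: 21.77
eef_pos: [0.6114, 0.317, 0.0188]
eef_rot: [0.7, 0.522, 0.479, 0.087]
wrist_force: [-0.7, -1.4, -3.5]
width: 0.488
```

>>> {"api": "jog_arm", "payload": {
  "linear": [
    [0.1,-0.12,0],
    [0.1,-0.12,0]
  ],
  "angular": [
    [0,0,0],
    [0,0,0]
  ],
  "fingers": [1,1]
}}

```text
clock: 21.93
eef_pos: [0.6127, 0.3169, 0.0187]
eef_rot: [0.701, 0.522, 0.478, 0.088]
wrist_force: [-2.2, -5.3, 3.5]
width: 0.49
```

Floor contact (Fz went from -7.5 to +3.5 N). Releasing in place.

>>> {"api": "jog_arm", "payload": {
  "linear": [
    [0,0,0],
    [0,0,0],
    [0,0,0],
    [0,0,0],
    [0,0,0],
    [0,0,0]
  ],
  "angular": [
    [0,0,0],
    [0,0,0],
    [0,0,0],
    [0,0,0],
    [0,0,0],
    [0,0,0]
  ],
  "fingers": [0,0,0,0,0,0]
}}

```text
clock: 22.43
eef_pos: [0.6126, 0.3171, 0.0187]
eef_rot: [0.701, 0.522, 0.478, 0.088]
wrist_force: [-0.1, -0.0, -0.4]
width: 0.997
```

Run:
```python
from g import *
st()
s=snap('side');W=cloud(s);d=np.hypot(W[...,0]-.585,W[...,1]-.285)
m=(d<.012)&(W[...,2]<.12)&(W[...,2]>.07);z=W[...,2][m];print('plunger top',np.sort(z)[-12:].round(4),W[m].mean(0))
u,v=map(int,proj(s,(.58,.285,.06)));a,b=u-70,v-55
f=cv2.resize(s['frame'][b:b+115,a:a+150,::-1],None,fx=5,fy=5);cv2.imwrite('pics/c9.png',f)
```

```text
t 22.43 p [0.6126 0.3171 0.0187] x [ 0.528  0.622 -0.578] z [ 0.762 -0.648 -0.002] F [-0.1 -0.  -0.4] w 0.997 q [-0.14  0.89 -0.22  2.37  3.58  0.96  1.82]
plunger top [0.0874 0.0875 0.0876 0.0876 0.0878 0.0878 0.0885 0.0888 0.089  0.0892
 0.0897 0.0915] [0.584455   0.28831599 0.08203232]
```

View pics/c9.png

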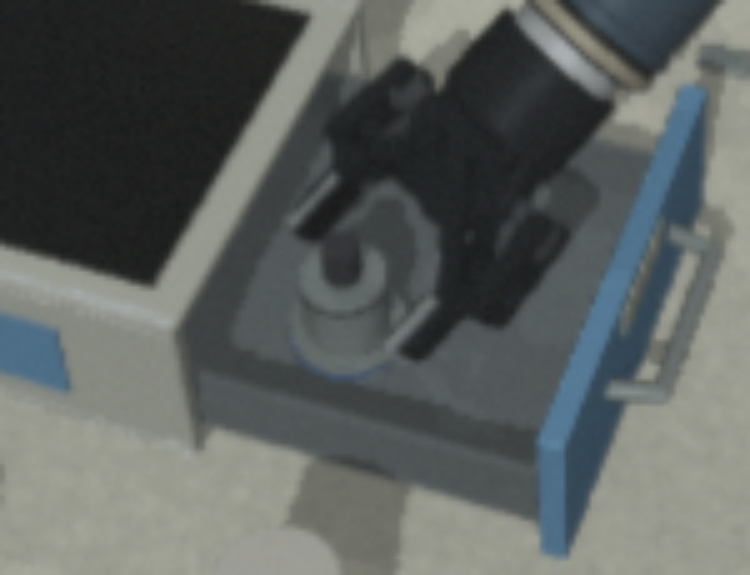

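The die stands upright and free in the drawer at crop (340,300), with both fingers clear. Next come the retreat and a reachable push on the handle.

>>> {"api": "jog_arm", "payload": {
  "linear": [
    [-2,0,0],
    [-4.5,0,0],
    [-7.5,0,0],
    [-11,0,0],
    [-14,2,0],
    [-16,5,0],
    [-18,8,0],
    [-18,8,0]
  ],
  "angular": [
    [0,0,0],
    [0,0,0],
    [0,0,0],
    [0,0,0],
    [0,0,0],
    [0,0,0],
    [0,0,0],
    [0,0,0]
  ],
  "fingers": [0,0,0,0,0.5,1,1,1]
}}

```text
clock: 23.15
eef_pos: [0.5572, 0.2429, 0.1592]
eef_rot: [0.699, 0.524, 0.479, 0.087]
wrist_force: [1.7, -1.0, 1.0]
width: 0.453
```

```bash
cat > p5.py <<'E'
from g import *
import plan
from plan import ik,axes,fk,c
plan.OFF=.036
st();q=np.array(o['qpos']);er=fk(q,c,plan.s)[0]-p;print('err',er.round(3))
h=np.array([.413,.267,.05]);u=np.array([.998,-.056,0])
for psi in(-40,-20,0,20,40,60,80):
  for tilt in (40,55,70,88):
    for fl in(0,1):
      x,z=axes(psi,tilt,fl)
      best=None
      for st0 in (q,np.array([-.65,.36,.27,2.37,2.38,.56,1.83]),np.array([-.4,.5,.2,1.6,.0,1.1,-1]),np.array([-.4,.5,.2,1.6,0,1.1,1.])):
        r=[];qq=st0
        for t in (h-.04*u+[0,0,.07],h-.02*u,h+.08*u,h+.19*u):
          qq,e,m=ik(t+er,x,z,qq,w=.003);r.append((e,m,qq))
        e=max(a[0] for a in r);m=min(a[1] for a in r)
        if e<.05 and (best is None or m>best[0]): best=(m,r[0][2],r[-1][2])
      if best and best[0]>.1: print(psi,tilt,fl,round(best[0],2),best[1].round(2),best[2].round(2))
E
python3 p5.py
```

```text
t 23.15 p [0.5572 0.2429 0.1592] x [ 0.526  0.623 -0.579] z [ 0.76  -0.649 -0.007] F [ 1.7 -1.   1. ] w 0.453 q [ 0.61  0.74 -1.15  2.46  3.    0.5   2.47]
err [-0.017  0.021  0.021]
-40 40 0 0.34 [-1.28  0.63 -0.05  2.12  0.97  1.09 -1.24] [-0.98  0.84  0.08  1.86  1.2   0.9  -1.06]
-40 40 1 0.36 [-0.71  0.84 -0.93  2.1   1.18  1.63  1.63] [-0.47  0.99 -0.75  1.85  1.53  1.49  1.96]
-40 55 0 0.3 [-1.1   0.5  -0.1   2.15  0.86  0.89 -1.01] [-0.8   0.75 -0.01  1.85  1.01  0.75 -0.77]
-40 55 1 0.31 [-0.47  0.75 -1.08  2.13  1.15  1.43  1.79] [-0.27  0.95 -0.9   1.84  1.43  1.34  2.14]
-40 70 0 0.28 [-0.88  0.41 -0.15  2.15  0.64  0.72 -0.67] [-0.6   0.7  -0.12  1.8   0.7   0.68 -0.37]
-40 70 1 0.29 [-0.19  0.73 -1.23  2.13  1.09  1.25  1.98] [-0.07  0.97 -1.06  1.78  1.3   1.25  2.36]
-40 88 0 0.31 [-0.51  0.4  -0.33  2.13  0.27  0.65 -0.16] [-0.34  0.73 -0.29  1.69  0.33  0.76  0.08]
-40 88 1 0.17 [-1.27  0.45  0.64  2.13 -0.37  0.67 -2.65] [-0.84  0.77  0.51  1.69 -0.45  0.79 -2.41]
-20 40 0 0.12 [-1.19  0.58 -0.23  2.34  1.34  1.03 -1.38] [-0.85  0.78 -0.05  2.09  1.74  0.83 -1.28]

[... 1218 characters left out ...]
 0 0.29 [-0.12  0.49 -0.83  2.15  0.57  0.7   0.94] [-0.06  0.82 -0.71  1.7   0.68  0.85  1.2 ]
40 88 1 0.29 [-1.38  0.49  0.84  2.15 -0.58  0.7  -1.02] [-0.93  0.81  0.68  1.7  -0.68  0.84 -0.81]
60 88 0 0.29 [-0.27  0.42 -0.6   2.15  0.38  0.64  1.49] [-0.17  0.76 -0.51  1.7   0.47  0.77  1.72]
60 88 1 0.29 [-1.26  0.44  0.68  2.15 -0.48  0.66 -0.78] [-0.84  0.77  0.54  1.7  -0.56  0.8  -0.56]
80 70 0 0.13 [ 0.4   0.78 -1.39  2.32  1.13  0.62  1.22] [ 0.38  1.13 -1.29  1.84  1.13  0.86  1.67]
80 88 0 0.3 [-0.18  0.46 -0.72  2.14  0.45  0.67  1.76] [-0.11  0.79 -0.61  1.69  0.56  0.82  2.01]
80 88 1 0.29 [-1.15  0.41  0.53  2.14 -0.39  0.65 -0.51] [-0.76  0.75  0.42  1.69 -0.45  0.78 -0.29]
```

```bash
cat > p6.py <<'E'
from g import *
import plan,sys
from plan import ik,axes,fk,c
plan.OFF=.036
st();q=np.array(o['qpos']);er=fk(q,c,plan.s)[0]-p
psi,tilt,fl=map(int,sys.argv[1:4]);tip=np.array(eval(sys.argv[4]));n=int(sys.argv[5]);q0=np.array(eval(sys.argv[6]))
x,z=axes(psi,tilt,fl);q1,e,m=ik(tip+er,x,z,q0,w=.003);print('target',q1.round(2),e,m)
P0,X0,Z0,_=fk(q,c,plan.s);F0=np.stack([X0,np.cross(Z0,X0),Z0],1);prev=M
for i in range(1,n+1):
    P,X,Z,pts=fk(q+(q1-q)*i/n,c,plan.s);T=np.stack([X,np.cross(Z,X),Z],1)
    T=M@F0.T@T; P=p+(P-P0); X=T[:,0]
    print(i,(M.T@(P-p)*100).round(1).tolist(),np.degrees(Ro.from_matrix(M.T@T).as_rotvec()).round(1).tolist(),'tip',(P-.036*X).round(3),'wr',pts[3].round(2),'el',pts[1].round(2),'dr',np.degrees(Ro.from_matrix(prev.T@T).magnitude()).round(1));prev=T
E
python3 p6.py 80 88 0 '[.36,.25,.24]' 18 '[-.18,.46,-.72,2.14,.45,.67,1.76]'; python3 p6.py -40 70 1 '[.37,.25,.24]' 12 '[-.19,.73,-1.23,2.13,1.09,1.25,1.98]'
```

```text
t 23.15 p [0.5572 0.2429 0.1592] x [ 0.526  0.623 -0.579] z [ 0.76  -0.649 -0.007] F [ 1.7 -1.   1. ] w 0.453 q [ 0.61  0.74 -1.15  2.46  3.    0.5   2.47]
target [-0.01  0.22 -0.83  2.03  0.18  0.94  2.04] 2.087207748024955e-06 0.4278861687814728
1 [0.4, -0.2, 2.7] [7.2, -4.7, -2.2] tip [0.559 0.207 0.177] wr [0.32 0.04 0.42] el [ 0.29 -0.21  0.72] dr 8.9
2 [0.5, -0.5, 5.3] [14.4, -9.5, -4.1] tip [0.577 0.193 0.175] wr [0.33 0.06 0.42] el [ 0.29 -0.19  0.73] dr 8.8
3 [0.3, -0.9, 7.6] [21.6, -14.3, -5.7] tip [0.591 0.177 0.174] wr [0.34 0.07 0.43] el [ 0.28 -0.18  0.74] dr 8.8
4 [-0.2, -1.4, 9.6] [28.8, -19.3, -7.0] tip [0.601 0.162 0.173] wr [0.34 0.09 0.44] el [ 0.28 -0.16  0.75] dr 8.8
5 [-1.0, -2.0, 11.2] [36.0, -24.2, -8.0] tip [0.607 0.147 0.174] wr [0.35 0.1  0.45] el [ 0.27 -0.14  0.76] dr 8.8
6 [-2.0, -2.7, 12.4] [43.3, -29.0, -8.8] tip [0.608 0.133 0.175] wr [0.35 0.11 0.46] el [ 0.27 -0.13  0.77] dr 8.8
7 [-3.1, -3.4, 13.1] [50.6, -33.8, -9.5] tip [0.605 0.121 0.177] wr [0.36 0.13 0.47] el [ 0.26 -0.11  0.77] dr 8.7
8 [-4.4, -4.2, 13.2] [58.0, -38.3, -9.9] tip [0.598 0.111
[... 2141 characters left out ...]
4] dr 8.3
7 [0.3, 6.8, 5.5] [49.9, -32.3, -3.9] tip [0.601 0.234 0.238] wr [0.33 0.23 0.51] el [ 0.31 -0.1   0.74] dr 8.2
8 [-1.1, 5.2, 3.2] [56.0, -36.5, -7.2] tip [0.574 0.236 0.236] wr [0.32 0.26 0.53] el [ 0.31 -0.08  0.75] dr 8.0
9 [-2.9, 3.3, 0.2] [61.4, -40.6, -11.5] tip [0.536 0.239 0.233] wr [0.31 0.28 0.55] el [ 0.31 -0.07  0.75] dr 7.9
10 [-5.3, 1.2, -3.7] [66.0, -44.6, -16.6] tip [0.489 0.242 0.232] wr [0.3  0.31 0.56] el [ 0.3  -0.05  0.76] dr 7.8
11 [-8.3, -0.9, -8.4] [69.6, -48.5, -22.6] tip [0.434 0.246 0.234] wr [0.28 0.33 0.58] el [ 0.3  -0.03  0.76] dr 7.8
12 [-12.1, -3.0, -13.5] [72.1, -52.4, -29.4] tip [0.371 0.249 0.241] wr [0.26 0.35 0.6 ] el [ 0.29 -0.02  0.77] dr 7.8
```

>>> {"api": "jog_arm", "payload": {
  "linear": [
    [0.4,-0.2,2.7],
    [0.5,-0.5,5.3],
    [0.3,-0.9,7.6],
    [0.3,-0.9,7.6],
    [-0.2,-1.4,9.6],
    [-1,-2,11.2],
    [-2,-2.7,12.4],
    [-2,-2.7,12.4],
    [-3.1,-3.4,13.1],
    [-4.4,-4.2,13.2],
    [-5.7,-4.9,12.8],
    [-5.7,-4.9,12.8],
    [-6.9,-5.6,11.8],
    [-8.1,-6.2,10.2],
    [-8.1,-6.2,10.2]
  ],
  "angular": [
    [7.2,-4.7,-2.2],
    [14.4,-9.5,-4.1],
    [21.6,-14.3,-5.7],
    [21.6,-14.3,-5.7],
    [28.8,-19.3,-7],
    [36,-24.2,-8],
    [43.3,-29,-8.8],
    [43.3,-29,-8.8],
    [50.6,-33.8,-9.5],
    [58,-38.3,-9.9],
    [65.5,-42.6,-10.3],
    [65.5,-42.6,-10.3],
    [73.1,-46.7,-10.7],
    [80.8,-50.5,-11.1],
    [80.8,-50.5,-11.1]
  ],
  "fingers": [1,1,1,1,1,1,1,1,1,1,1,1,1,1,1]
}}

```text
clock: 24.4
eef_pos: [0.5658, 0.1007, 0.1553]
eef_rot: [0.333, 0.781, 0.146, -0.508]
wrist_force: [1.3, 0.4, -0.5]
width: -0.0
```

```bash
python3 p6.py 80 88 0 '[.36,.25,.24]' 11 '[-.18,.46,-.72,2.14,.45,.67,1.76]'
```

```text
t 24.4 p [0.5658 0.1007 0.1553] x [ 0.442 -0.11  -0.89 ] z [-0.696 -0.669 -0.262] F [ 1.3  0.4 -0.5] w -0.0 q [ 0.02  0.36 -0.64  2.18  1.12  0.62  2.37]
target [-0.03  0.25 -0.83  2.04  0.21  0.91  2.  ] 1.9098122835958797e-06 0.41759400975512895
1 [-0.9, -1.1, 0.2] [5.3, -1.3, -1.0] tip [0.539 0.112 0.191] wr [0.38 0.19 0.53] el [ 0.19 -0.01  0.82] dr 5.5
2 [-1.9, -2.4, 0.5] [10.5, -2.8, -2.2] tip [0.527 0.121 0.195] wr [0.37 0.2  0.53] el [ 0.19 -0.01  0.82] dr 5.5
3 [-2.9, -3.8, 0.8] [15.5, -4.4, -3.5] tip [0.513 0.13  0.199] wr [0.37 0.21 0.54] el [ 0.18 -0.01  0.82] dr 5.4
4 [-4.0, -5.5, 1.1] [20.4, -6.1, -4.9] tip [0.498 0.141 0.202] wr [0.37 0.21 0.55] el [ 0.18 -0.01  0.82] dr 5.4
5 [-5.3, -7.3, 1.4] [25.2, -7.9, -6.4] tip [0.482 0.154 0.206] wr [0.37 0.22 0.56] el [ 0.17 -0.01  0.83] dr 5.3
6 [-6.6, -9.2, 1.7] [29.8, -9.9, -8.0] tip [0.464 0.167 0.21 ] wr [0.36 0.23 0.57] el [ 0.17 -0.01  0.83] dr 5.3
7 [-8.0, -11.3, 2.0] [34.3, -12.1, -9.7] tip [0.445 0.181 0.214] wr [0.36 0.24 0.58] el [ 0.16 -0.    0.83] dr 5.2
8 [-9.5, -13.6, 2.2] [38.6, -14.4, -11.5] tip [0.426 0.197 0.219] wr [0.36 0.24 0.58] el [ 0.16 -0.    0.83] dr 5.2
9 [-11.2, -15.9, 2.5] [42.6, -17.0, -13.3] tip [0.405 0.213 0.225] wr [0.35 0.25 0.59] el [ 0.15 -0.    0.83] dr 5.1
10 [-13.1, -18.4, 2.7] [46.5, -19.7, -15.2] tip [0.383 0.231 0.232] wr [0.35 0.26 0.6 ] el [ 0.14 -0.    0.83] dr 5.1
11 [-15.1, -20.9, 3.0] [50.2, -22.6, -17.1] tip [0.36  0.249 0.24 ] wr [0.34 0.26 0.61] el [ 0.14 -0.    0.84] dr 5.0
```

>>> {"api": "jog_arm", "payload": {
  "linear": [
    [-0.9,-1.1,0.2],
    [-1.9,-2.4,0.5],
    [-2.9,-3.8,0.8],
    [-4,-5.5,1.1],
    [-5.3,-7.3,1.4],
    [-6.6,-9.2,1.7],
    [-8,-11.3,2],
    [-9.5,-13.6,2.2],
    [-11.2,-15.9,2.5],
    [-13.1,-18.4,2.7],
    [-15.1,-20.9,3],
    [-15.1,-20.9,3],
    [-15.1,-20.9,3]
  ],
  "angular": [
    [5.3,-1.3,-1],
    [10.5,-2.8,-2.2],
    [15.5,-4.4,-3.5],
    [20.4,-6.1,-4.9],
    [25.2,-7.9,-6.4],
    [29.8,-9.9,-8],
    [34.3,-12.1,-9.7],
    [38.6,-14.4,-11.5],
    [42.6,-17,-13.3],
    [46.5,-19.7,-15.2],
    [50.2,-22.6,-17.1],
    [50.2,-22.6,-17.1],
    [50.2,-22.6,-17.1]
  ],
  "fingers": [1,1,1,1,1,1,1,1,1,1,1,1,1]
}}

```text
clock: 25.48
eef_pos: [0.3597, 0.251, 0.2044]
eef_rot: [-0.08, 0.708, -0.036, -0.701]
wrist_force: [-0.1, -0.3, -0.1]
width: -0.003
```

```bash
cat > d.py <<'E'
from g import *
st()
s=snap('top');W=cloud(s);f=s['frame'].astype(int);v,u=np.mgrid[:480,:640];z=W[...,2]
m=(u>140)&(u<280)&(v>180)&(v<310)&(z>.085)&(z<.105)&(f[...,2]>f[...,0]+25);q=W[m];R=cv2.minAreaRect((q[:,:2]*1000).astype(np.float32));print('panel',m.sum(),R)
c=np.array(R[0])/1000;print('opening',.1795-np.hypot(*(c-[.4461,.2654])))
m=(abs(W[...,0]-p[0])<.1)&(abs(W[...,1]-p[1])<.1)&(z>.0)&(f.max(-1)<70)
x=M[:,0]
for t in ((.375,.262,.24),(.375,.262,.055),(.405,.262,.055),(.45,.26,.055),(.50,.257,.055),(.55,.254,.055),(.585,.252,.055)): go(np.array(t)+.036*x)
E
python3 d.py
```

```text
t 25.48 p [0.3597 0.251  0.2044] x [ 0.014  0.061 -0.998] z [-0.986  0.164 -0.004] F [-0.1 -0.3 -0.1] w -0.003 q [-0.02  0.26 -0.82  2.03  0.2   0.89  2.04]
panel 556 ((447.3981628417969, 264.8429870605469), (227.93353271484375, 13.770051956176758), 86.76160430908203)
opening 0.17808738180015246
lin [0.1, -1.6, -1.3] ang [0.0, 0.0, 0.0]
lin [18.6, -0.4, -1.3] ang [0.0, 0.0, 0.0]
lin [18.6, -0.9, -4.2] ang [0.0, 0.0, 0.0]
lin [18.7, -1.4, -8.7] ang [0.0, 0.0, 0.0]
lin [18.7, -1.9, -13.7] ang [0.0, 0.0, 0.0]
lin [18.8, -2.5, -18.7] ang [0.0, 0.0, 0.0]
lin [18.8, -2.8, -22.2] ang [0.0, 0.0, 0.0]
```

>>> {"api": "jog_arm", "payload": {
  "linear": [
    [3,-0.4,-0.6],
    [7,-0.4,-1],
    [11,-0.4,-1.2],
    [15,-0.4,-1.2],
    [18,-0.4,-1.2],
    [20.3,-0.4,-1.2],
    [20.3,-0.4,-1.2],
    [20.3,-0.4,-1.2]
  ],
  "angular": [
    [0,0,0],
    [0,0,0],
    [0,0,0],
    [0,0,0],
    [0,0,0],
    [0,0,0],
    [0,0,0],
    [0,0,0]
  ],
  "fingers": [1,1,1,1,1,1,1,1]
}}

```text
clock: 26.2
eef_pos: [0.3747, 0.2639, 0.0009]
eef_rot: [-0.079, 0.707, -0.037, -0.702]
wrist_force: [0.2, 0.2, 0.3]
width: -0.001
```

Run:
```python
from g import *
st();x=M[:,0]
for X in (.40,.44,.48,.52,.55,.566): go(np.array([X,.262-(X-.375)*.056,.038])+.036*x)
s=snap('side');u,v=map(int,proj(s,(.44,.26,.06)));a,b=u-75,v-65
cv2.imwrite('pics/c10.png',cv2.resize(s['frame'][b:b+115,a:a+150,::-1],None,fx=5,fy=5))
```

```text
t 26.2 p [0.3747 0.2639 0.0009] x [ 0.012  0.058 -0.998] z [-0.987  0.163 -0.002] F [0.2 0.2 0.3] w -0.001 q [-0.34  0.59 -0.5   2.24  0.64  0.4   1.62]
lin [-0.1, -0.3, -2.6] ang [0.0, 0.0, 0.0]
lin [-0.1, -0.7, -6.5] ang [0.0, 0.0, 0.0]
lin [-0.0, -1.2, -10.5] ang [0.0, 0.0, 0.0]
lin [0.0, -1.6, -14.5] ang [0.0, 0.0, 0.0]
lin [0.0, -1.9, -17.5] ang [0.0, 0.0, 0.0]
lin [0.1, -2.1, -19.1] ang [0.0, 0.0, 0.0]
```

View pics/c10.png

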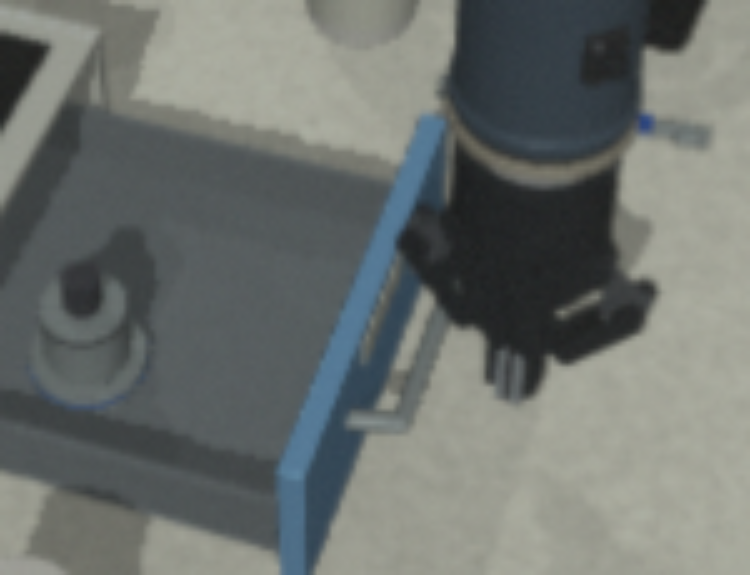

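The die still stands well. The fingers are in front of the handle bar (410,390), but the gripper's knuckle (430,240) points at the panel, so I'll turn the tool 90° before pushing.

>>> {"api": "jog_arm", "payload": {
  "linear": [
    [0,0,0.8],
    [0,0,0.8],
    [0,0,0.8],
    [0,0,0.8],
    [0,0,0.8],
    [0,0,0.8],
    [0,0,0.8],
    [0,0,0.8],
    [0,0,0.8],
    [0,0,0.8],
    [0,0,0.8],
    [0,0,0.8],
    [0,0,0.8],
    [0,0,0.8]
  ],
  "angular": [
    [7,0,0],
    [14,0,0],
    [21,0,0],
    [28,0,0],
    [35,0,0],
    [42,0,0],
    [49,0,0],
    [56,0,0],
    [63,0,0],
    [70,0,0],
    [77,0,0],
    [84,0,0],
    [84,0,0],
    [84,0,0]
  ],
  "fingers": [1,1,1,1,1,1,1,1,1,1,1,1,1,1]
}}

```text
clock: 27.42
eef_pos: [0.3683, 0.2663, 0.0034]
eef_rot: [0.533, -0.473, 0.495, 0.498]
wrist_force: [0.2, 0.4, 1.1]
width: 0.001
```

Run:
```python
from g import *
st();x=M[:,0]
for X in (.40,.44,.48,.52,.55,.566): go(np.array([X,.262-(X-.375)*.056,.038])+.036*x)
```

```text
t 27.42 p [0.3683 0.2663 0.0034] x [ 0.015  0.062 -0.998] z [0.056 0.996 0.062] F [0.2 0.4 1.1] w 0.001 q [-0.6   0.54 -0.13  2.26  0.11  0.29  0.7 ]
lin [0.2, -3.2, -0.2] ang [0.0, 0.0, 0.0]
lin [0.2, -7.2, -0.2] ang [0.0, 0.0, 0.0]
lin [0.3, -11.3, -0.2] ang [0.0, 0.0, 0.0]
lin [0.3, -15.3, -0.2] ang [0.0, 0.0, 0.0]
lin [0.3, -18.3, -0.2] ang [0.0, 0.0, 0.0]
lin [0.4, -19.9, -0.2] ang [0.0, 0.0, 0.0]
```

>>> {"api": "jog_arm", "payload": {
  "linear": [
    [0.2,-1.5,0],
    [0.2,-2.5,0],
    [0.2,-3.2,0],
    [0.2,-3.9,0],
    [0.2,-4.7,-0.1],
    [0.2,-5.6,-0.1],
    [0.2,-6.6,-0.1],
    [0.2,-7.6,-0.1],
    [0.2,-8.7,-0.2],
    [0.2,-9.8,-0.2],
    [0.3,-10.9,-0.2],
    [0.3,-12,-0.2],
    [0.3,-13.1,-0.2],
    [0.3,-14.2,-0.2],
    [0.3,-15.3,-0.2],
    [0.3,-16.4,-0.2],
    [0.3,-17.4,-0.2],
    [0.3,-18.3,-0.2],
    [0.3,-19.1,-0.2],
    [0.3,-19.5,-0.2]
  ],
  "angular": [
    [0,0,0],
    [0,0,0],
    [0,0,0],
    [0,0,0],
    [0,0,0],
    [0,0,0],
    [0,0,0],
    [0,0,0],
    [0,0,0],
    [0,0,0],
    [0,0,0],
    [0,0,0],
    [0,0,0],
    [0,0,0],
    [0,0,0],
    [0,0,0],
    [0,0,0],
    [0,0,0],
    [0,0,0],
    [0,0,0]
  ],
  "fingers": [1,1,1,1,1,1,1,1,1,1,1,1,1,1,1,1,1,1,1,1]
}}

```text
clock: 29.08
eef_pos: [0.5645, 0.2529, 0.0026]
eef_rot: [0.533, -0.473, 0.495, 0.497]
wrist_force: [-1.3, -0.1, -0.8]
width: -0.004
```

```bash
python3 d.py
```

```text
t 29.08 p [0.5645 0.2529 0.0026] x [ 0.016  0.062 -0.998] z [0.057 0.996 0.062] F [-1.3 -0.1 -0.8] w -0.004 q [-0.35  0.7  -0.19  1.83  0.13  0.59  0.91]
panel 211 ((605.4876098632812, 186.02456665039062), (88.60301208496094, 14.545083999633789), 86.66633605957031)
opening 0.0014413871856578109
lin [-20.3, 18.7, 1.3] ang [0.0, 0.0, 0.0]
lin [-1.9, 18.9, 0.2] ang [0.0, 0.0, 0.0]
lin [-1.8, 15.9, 0.3] ang [0.0, 0.0, 0.0]
lin [-1.8, 11.4, 0.4] ang [0.0, 0.0, 0.0]
lin [-1.7, 6.4, 0.4] ang [0.0, 0.0, 0.0]
lin [-1.7, 1.4, 0.4] ang [0.0, 0.0, 0.0]
lin [-1.6, -2.1, 0.4] ang [0.0, 0.0, 0.0]
```

The panel is now about 16 mm from shut. I'll push the rest in small steps, watching the force.

>>> {"api": "jog_arm", "payload": {
  "linear": [
    [0,-0.5,0],
    [0,-1,0],
    [0,-1.4,0],
    [0,-1.6,0],
    [0,-1.6,0]
  ],
  "angular": [
    [0,0,0],
    [0,0,0],
    [0,0,0],
    [0,0,0],
    [0,0,0]
  ],
  "fingers": [1,1,1,1,1]
}}

```text
clock: 29.55
eef_pos: [0.5805, 0.252, 0.0028]
eef_rot: [0.533, -0.473, 0.495, 0.497]
wrist_force: [-3.2, 0.7, 0.6]
width: 0.003
```

>>> {"api": "jog_arm", "payload": {
  "linear": [
    [0,-0.3,0],
    [0,-0.3,0]
  ],
  "angular": [
    [0,0,0],
    [0,0,0]
  ],
  "fingers": [1,1]
}}

```text
clock: 29.72
eef_pos: [0.5804, 0.2519, 0.0027]
eef_rot: [0.531, -0.473, 0.496, 0.498]
wrist_force: [-13.3, -0.7, 7.2]
width: -0.004
```

Hard stop: the force rose to 13 N with no further motion. Backing off and raising the arm clear.

>>> {"api": "jog_arm", "payload": {
  "linear": [
    [0,1.5,0],
    [0,4,0],
    [0,7,0],
    [0,8,0],
    [-4,8,0],
    [-8,8,0],
    [-12,8,0],
    [-16,8,0],
    [-20,8,0],
    [-20,8,0],
    [-20,8,0]
  ],
  "angular": [
    [0,0,0],
    [0,0,0],
    [0,0,0],
    [0,0,0],
    [0,0,0],
    [0,0,0],
    [0,0,0],
    [0,0,0],
    [0,0,0],
    [0,0,0],
    [0,0,0]
  ],
  "fingers": [1,1,1,1,1,1,1,1,1,1,1]
}}

```text
clock: 30.63
eef_pos: [0.5006, 0.2449, 0.2049]
eef_rot: [0.533, -0.473, 0.494, 0.497]
wrist_force: [-0.2, -0.2, -1.1]
width: -0.001
```

Run:
```python
from g import *
st()
s=snap('top');save(s,'top9');W=cloud(s);f=s['frame'].astype(int);v,u=np.mgrid[:480,:640];z=W[...,2]
m=(u>140)&(u<280)&(v>150)&(v<310)&(z>.08)&(z<.105)&(f[...,2]>f[...,0]+25);q=W[m][:,:2]
U=np.array([.998,-.056]);print('opening by panel line',.178-np.median((q-[.4474,.2648])@U),m.sum(),q.min(0),q.max(0))
s=snap('side');W=cloud(s);f=s['frame'].astype(int);m=(f[...,0]>f[...,1]+50)&(W[...,2]>.26)&(W[...,2]<.35)
print('knob',W[m].mean(0),'start [.5995 -.3140 .303]')
d0=np.load('top0.npz')['W'];W1=cloud(snap('top'))
for n,a in dict(jar=(110,145,220,260),mortar=(300,335,165,200),bottle=(305,335,232,268),card=(490,530,212,258),mouse=(322,352,286,333),spat=(292,308,275,340)).items():
    m=(u>a[0])&(u<a[1])&(v>a[2])&(v<a[3]);r=[X[m&(X[...,2]>.004)] for X in(d0,W1)];print(n,(np.median(r[1],0)-np.median(r[0],0)).round(3))
```

```text
t 30.63 p [0.5006 0.2449 0.2049] x [ 0.017  0.063 -0.998] z [0.056 0.996 0.064] F [-0.2 -0.2 -1.1] w -0.001 q [-0.34  0.37 -0.24  1.78  0.05  0.95  0.93]
opening by panel line 0.0007921738045360005 440 [0.61202997 0.14083739] [0.63556793 0.32264318]
knob [nan nan nan] start [.5995 -.3140 .303]
jar [-0.049 -0.205  0.556]
mortar [ 0. -0.  0.]
bottle [-0.     0.    -0.001]
card [-0.001 -0.    -0.   ]
mouse [ 0. -0.  0.]
spat [-0.004  0.     0.   ]<stdin>:7: RuntimeWarning: Mean of empty slice.
  ret = um.true_divide(
```

The drawer is shut to about 1 mm. The arm hides the knob in the side view and the jar in the top view, so I'll check each from the other camera and then hand in.

Run:
```python
from g import *
s=snap('top');W=cloud(s);f=s['frame'].astype(int)
m=(f[...,0]>f[...,1]+50)&(W[...,2]>.25)&(abs(W[...,0]-.56)<.1)&(abs(W[...,1]+.27)<.1)
print('knob',m.sum(),W[m].mean(0),'start [.5996 -.3133 .3135]')
s=snap('side');W1=cloud(s);d=np.load('side0.npz');W0=d['W'];v,u=np.mgrid[:480,:640]
m=(u>235)&(u<275)&(v>395)&(v<450)
for X in(W0,W1): print('jar',np.nanmedian(X[m&(X[...,2]>.004)],0))
print(manip.sign_off())
```

```text
knob 103 [ 0.60318747 -0.30998912  0.32507355] start [.5996 -.3133 .3135]
jar [0.53910236 0.4871254  0.07551636]
jar [0.53885389 0.48696342 0.07529112]
the job is handed in; nothing more can be done
None
```

I did every step and handed the job in at about 31 s of the 72 s allowed. `sign_off` gives no verdict, so the result rests on my own checks.

**What I did**
- **Handwheel:** wound back one full anticlockwise turn. I made the first half pressing on the top of the knob. The camera then showed the real fingertips about 37 mm short of the reported TCP, so I corrected for that and made the second half with a proper grip.
- **Die:** gripped from the side at a 35° tilt and lifted over the ring. I carried it upright to the drawer, set it down on floor contact and released it there.
- **Drawer:** pushed shut by its handle to the hard stop, then moved the arm clear.

**Last checks**
- **Knob:** about 5 mm sideways and 12 mm up from where it started, roughly 13 mm in all against the 28 mm limit.
- **Drawer:** open by about 1 mm, against the 6 mm limit.
- **Bystanders:** none moved more than a millimetre or so. The spatula read 4 mm.
- **Wrist force:** about 0 to 1 N in the last state reading.

**Weak points**
- **Die out of sight:** it was last seen upright and free with the drawer still open, about 22 mm along and 26 mm across from the floor's centre. I could not see it after the drawer shut.
- **Lean while carried:** the fitted tilt was about 0.08 rad, a noisy figure. It looked upright after release, but I did not measure that.
- **Checks that failed:** in the final check the arm hid the knob from the side camera and the jar from the top camera, so those first readings were useless. I read each from the other camera before handing in. The picture limit also stopped me viewing the last top image.

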